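# Sort the model-making bench into its box, dishes and tray

## Task

Sort what the last job left out: lay the thick tape roll flat in the middle of the larger white dish, the slim roll flat in the middle of the smaller one, and the cutter flat in the middle of the oblong grey tray. Pack the kit in the small cardboard box: first the metal bracket, standing with its foot flat on the box's floor, then the wooden block upright on the bracket's foot beside its leg. Leave the lidded glass jar standing where it is.

Things in the scene. Friction and masses are not known exactly. Their poses are not given: they have to be found in the camera images.
- bracket_leg (a point): Aluminium angle bracket (elbow), loose, standing on its foot. Foot: flat plate 70 (x) x 50 (y) x 8 mm; from its -x end rises an upright leg, 10 mm thick (x), 50 mm wide (y), its top 70 mm above the underside. The point is the middle of the leg, 35 mm above the underside and 30 mm to -x of the foot's middle; x points from the leg along the foot, y along the leg's width, z up. Best pinched across the leg's 10 mm thickness, from above.
- block_center (a point): Pale wooden block, loose, standing: 44 (x) x 40 (y) x 60 mm high (z). The point is its centre, 30 mm above its underside.
- wide_roll_center (a point): Thick grey roll of adhesive tape, loose, lying flat (hole up): outside diameter 62 mm, hole 38 mm, 48 mm high. The point is its centre, half-way up; z is the roll's axis.
- slim_roll_center (a point): Slim grey roll of adhesive tape, loose, lying flat (hole up): outside diameter 40 mm, hole 22 mm, 48 mm high. The point is its centre, half-way up; z is the roll's axis.
- cutter_center (a point): Black hobby cutter with a closed steel nose, loose, lying flat: 125 mm long (x, nose to +x), handle 28 mm wide (y) and 24 mm high. The point is the middle of its length, 12 mm above its underside.
- carton: Small shallow cardboard box, fixed, open on top: inside 84 (x) x 64 (y) mm, floor 4 mm thick, walls 4 mm thick and 20 mm high above the table. Origin: centre of its underside, on the table. Only just larger than the bracket's foot, whose long side must lie along the box's x (either way round). The block fits in only by standing on the bracket's foot, which has 60 x 50 mm free beside the leg.
- large_dish: Larger of the two square white dishes, fixed, open on top: inside 80 x 80 mm, floor 3 mm thick, rim 5 mm thick and 8 mm high above the table. Origin: centre of its underside.
- small_dish: Smaller of the two square white dishes, fixed, open on top: inside 58 x 58 mm, floor 3 mm thick, rim 5 mm thick and 8 mm high above the table. Origin: centre of its underside.
- tool_tray: Oblong grey tray, fixed, open on top: inside 100 (x) x 160 (y) mm, floor 3 mm thick, rim 5 mm thick and 8 mm high above the table. Origin: centre of its underside.
- jar: Small lidded glass jar with a steel cap, loose bystander: 44 mm diameter, 60 mm high, standing among the other things. Origin: centre of its underside.
Things that resemble listed ones, but are neither listed nor needed, are in the scene too. Leave any blue or orange look-alike of the part that bears bracket_leg alone.

How it is judged:
At the end, for the whole second after the job is handed in: Bracket upright on the box floor, block upright on its foot (both within 0.12 rad, 5 mm in height); each roll flat within 15 mm of its own dish's centre along each side; cutter flat on the tray floor, middle within 42 mm (x) and 40 mm (y) of the tray's; all released, under 0.02 m/s (x of bracket_leg in the frame of carton between -0.042 and 0.042 m and y of bracket_leg in the frame of carton between -0.032 and 0.032 m and z of bracket_leg in the frame of carton between 0.034 and 0.044 m and angle between each of bracket_leg, block_center's own z axis and vertical below 0.12 rad and x of block_center in the frame of carton between -0.042 and 0.042 m and y of block_center in the frame of carton between -0.032 and 0.032 m and z of block_center in the frame of carton between 0.038 and 0.047 m and x of wide_roll_center in the frame of large_dish between -0.015 and 0.015 m and y of wide_roll_center in the frame of large_dish between -0.015 and 0.015 m and z of wide_roll_center in the frame of large_dish between 0.023 and 0.031 m and (angle between wide_roll_center's own z axis and vertical below 0.15 rad or angle between wide_roll_center's own z axis and vertical above 2.99 rad) and x of slim_roll_center in the frame of small_dish between -0.015 and 0.015 m and y of slim_roll_center in the frame of small_dish between -0.015 and 0.015 m and z of slim_roll_center in the frame of small_dish between 0.023 and 0.031 m and (angle between slim_roll_center's own z axis and vertical below 0.15 rad or angle between slim_roll_center's own z axis and vertical above 2.99 rad) and x of cutter_center in the frame of tool_tray between -0.042 and 0.042 m and y of cutter_center in the frame of tool_tray between -0.04 and 0.04 m and z of cutter_center in the frame of tool_tray between 0.011 and 0.02 m and linear speed of each of bracket, block, wide_roll, slim_roll, cutter below 0.02 m/s); the robot touches nothing.
It fails at once if the glass jar is moved more than 30 mm or tipped over (distance of jar from where it was at the start of the episode above 0.03 m or angle between jar's own z axis and vertical above 0.4 rad).
It also fails if it takes over 125 s, if anything falls off the work surface, if the arm or the gripper's body presses on something with over 40 N, if the wrist force passes 120 N, or if a joint passes its speed limit or range.

## Robot

A 6-joint arm with a two-finger parallel gripper is mounted at the origin on the work surface. World frame = base frame: x ahead of the robot, y to its left, z up, the work surface at z = 0. Lengths are in m, angles in rad, forces in N, time in s.
With the tool pointing down it reaches from about 0.275 to 0.875 m from the base axis. Payload 12.5 kg.
Tool frame: the origin (TCP) lies midway between the tips of the shut fingers; the grasp point (between the pads) lies 19 mm behind it; z points along the fingers, y is the direction in which the jaws open and shut (so a half turn about z gives the same grasp; the last joint's range is limited). The gripper opens to 85 mm and grips with 20 to 120 N. Pads are 22 mm wide; open, the fingers measure 114 mm over their backs; the gripper's body (76 mm by 85 mm) begins 54 mm behind the grasp point. The pads swing forward as they close: fully open they stand 13 mm farther back than shut.
Start: joints at [-1.387, 0.351, 1.652, -0, 1.139, -0.085], TCP at [0.146, -0.53, 0.231] pointing down, gripper open.
Joint ranges: [-2.75, 2.75], [-0.79, 2.1], [0.01, 2.65], [-1.57, 4.71], [0.07, 3.14], [-2.87, 2.87]. Speed limits (rad/s): [2.22, 2.22, 2.79, 3.14, 3.14, 3.14].

## Interface

Orientations are given as a unit quaternion [w, x, y, z].
In Python, from workcell import telemetry, viewer, sign_off gives the robot as it stands.
- The arm moves only by the tool arm_command, never from a script. Its argument "series" is a list of rows, each a list of 7 numbers: the shift along the tool's x, y, z in mm, then the turn, a rotation vector about the tool's x, y, z in rad, then the finger opening in mm, from 0 to 85.4. A call has 1 to 8 rows; each row shifts and turns the commanded pose from where the row before left it, along the tool's axes as they then stand; what a row does not reach is not made up. A row lasts 1/8 s, in which the tool goes at most 62.5 mm and 10.7 degrees, less where a joint would pass 70% of its speed; a pose out of reach is approached as far as the arm can. A call with a gripper value outside its range is refused whole. The fingers move at their own pace and stop on an object; the grip force is fixed at half the most. Time passes only in rows, so rows that do not move let the fingers close. It gives the time, the measured TCP pose, the force and the opening at its end, in the units of the state.
- telemetry.sense(): the state, without advancing time (a new reading comes with each control period).
- viewer.grab_frame(name): name is "scene" or "top" or "wrist"; returns a dict with "frame" (480x640x3 uint8, red, green, blue), "fovy" (degrees; the focal length in pixels is half the picture's height over the tangent of half this angle, whatever the lens; pixels are square), "cx", "cy" (the principal point, pixels), "origin" and "rotation" of the camera in the world. Camera axes: x right, y down, z forward; pixel columns grow to the right and rows downward; lengths in m; the calibration is good to about 2 mm. The wrist camera is an equidistant fisheye: a pixel r from the principal point sees the ray r / f radians off the axis. A picture is of the moment at which its call begins. There is no depth.
- sign_off(): hands the job in, once; it reports no verdict.
The state is a dict: "time_s": time; "joint_pos": joint angles; "qvel": joint speeds; "tau": joint torques, N m; "tool_pos": TCP position; "orientation": TCP orientation; "wrist_force": force on the tool from outside, world axes, zero at the start; "ft_torque": the same for the moment, N m; "width": opening from 0.0 (shut) to 1.0 (fully open).
Only numpy, scipy, OpenCV 4.12 (cv2) and the standard library are available. Lean on these libraries where they do the work, as an engineer would, in place of code of your own. Each camera call takes 0.05 s, during which the arm holds its last target.

## Working session

There is one attempt and no reset: what is moved stays moved. The work goes in short steps, Python scripts to look and compute and a tool call to move; the robot and the scene stay as the last step left them, time stands still between calls to the robot, and variables do not carry over. Pictures are saved under pics/ and viewed, and the job is handed in when it is done.

Besides the shell and the picture viewer there is one more tool, called after "Emit:" in YAML: its name, and indented under it one key for each argument. arm_command: Moves the arm, as the interface text tells. Its arguments: {"type":"object","properties":{"series":{"type":"array","items":{"type":"array","items":{"type":"number"}}}},"required":["series"]}

```bash
mkdir -p pics; ls; python3 - <<'E'
from workcell import telemetry, viewer
import cv2
print(telemetry.sense())
for n in ["scene","top","wrist"]:
    d=viewer.grab_frame(n)
    cv2.imwrite(f"pics/{n}0.png",d["frame"][:,:,::-1])
    print(n,{k:v for k,v in d.items() if k!="frame"})
E
```

```text
pics
{'time_s': 0.0, 'joint_pos': array([-1.38662765e+00,  3.51270965e-01,  1.65240572e+00,  1.31619919e-05,
        1.13910295e+00, -8.45885064e-02]), 'qvel': array([-3.87384682e-04,  5.72218167e-05,  1.67072952e-04, -1.60453126e-04,
       -3.19027539e-04,  8.68140141e-04]), 'tau': array([ 3.04577647e-03, -5.06104696e+01, -2.91400677e+01,  9.92547757e-05,
        4.51583153e-03, -2.71015487e-06]), 'tool_pos': array([ 0.14601779, -0.52992762,  0.23074638]), 'orientation': array([-5.93053952e-04,  9.90984970e-01,  1.33971777e-01, -2.35696079e-05]), 'wrist_force': array([-0.12537765,  0.51323299, -0.02118189]), 'ft_torque': array([-0.00466919, -0.04788276, -0.0229935 ]), 'width': 1.0017741954415338}
scene {'fovy': 51.00881847301753, 'cx': 322.04866043716373, 'cy': 239.08054980493742, 'origin': array([0.97787209, 0.75237618, 0.73809379]), 'rotation': array([-0.13792873,  0.27552493,  0.84522917, -0.43663409])}
top {'fovy': 43.393888276625376, 'cx': 310.00830208692764, 'cy': 249.07480530596706, 'origin': array([ 2.44606128e-01, -3.52553524e-04,  1.56430542e+00]), 'rotation': array([ 0.03934133, -0.6977775 ,  0.71349155, -0.04988607])}
wrist {'fovy': 65.70646984690485, 'cx': 323.55009120618536, 'cy': 241.81997651917982, 'origin': array([ 0.22537724, -0.50802324,  0.37283666]), 'rotation': array([ 0.12747567,  0.78531852, -0.5979512 , -0.09736085])}
```

View pics/scene0.png

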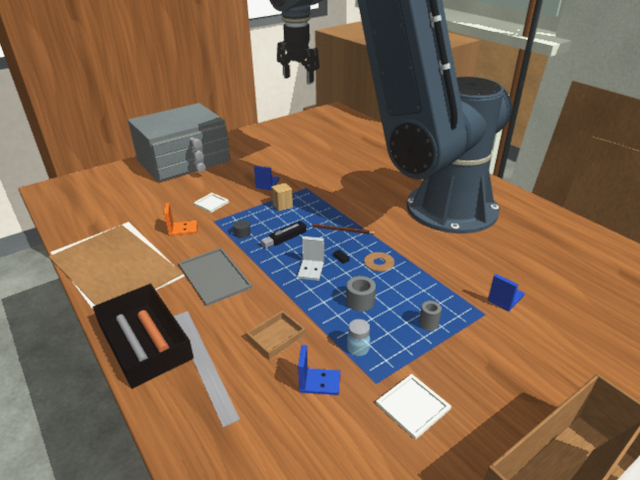

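View pics/top0.png

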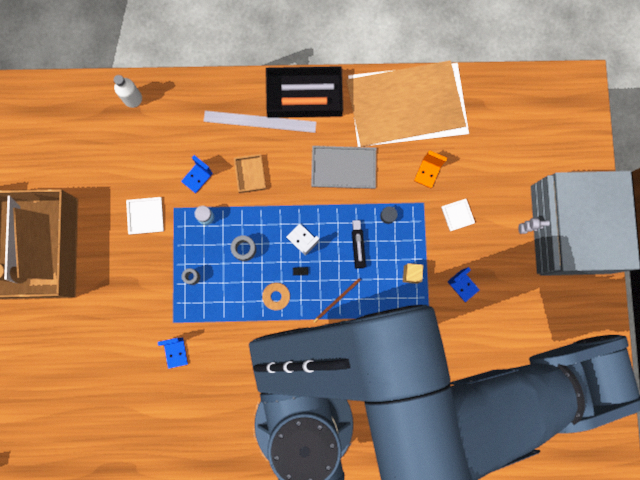

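View pics/wrist0.png

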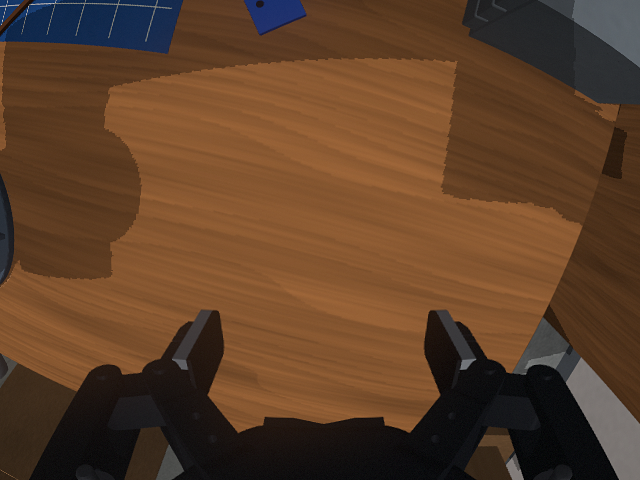

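```bash
cat > h.py <<'E'
import numpy as np, cv2
from scipy.spatial.transform import Rotation as R
from workcell import telemetry, viewer
def rot(q): return R.from_quat(np.asarray(q)[[1,2,3,0]])
def grab(n,fn=None):
    d=viewer.grab_frame(n); d["n"]=n; d["f"]=240/np.tan(np.radians(d["fovy"])/2)
    if fn: cv2.imwrite("pics/"+fn,d["frame"][:,:,::-1])
    return d
def cast(d,uv,z):
    uv=np.atleast_2d(np.asarray(uv,float)); x=(uv-[d["cx"],d["cy"]])/d["f"]
    if d["n"]=="wrist":
        r=np.linalg.norm(x,axis=1); s=np.where(r>1e-9,np.sin(r)/np.maximum(r,1e-9),1)
        v=np.c_[x*s[:,None],np.cos(r)]
    else: v=np.c_[x,np.ones(len(x))]
    v=rot(d["rotation"]).apply(v); o=d["origin"]
    return o+v*((z-o[2])/v[:,2])[:,None]
def proj(d,p):
    c=rot(d["rotation"]).inv().apply(np.atleast_2d(p)-d["origin"])
    if d["n"]=="wrist":
        h=np.linalg.norm(c[:,:2],axis=1); th=np.arctan2(h,c[:,2]); x=c[:,:2]/np.maximum(h,1e-9)[:,None]*th[:,None]
    else: x=c[:,:2]/c[:,2:]
    return x*d["f"]+[d["cx"],d["cy"]]
def crop(d,box,fn,k=4):
    x0,y0,x1,y1=box; c=d["frame"][y0:y1,x0:x1,::-1]
    cv2.imwrite("pics/"+fn,cv2.resize(c,None,fx=k,fy=k,interpolation=cv2.INTER_NEAREST if k>4 else cv2.INTER_CUBIC))
def yaw(q):  # world direction angle of tool y (jaw axis), deg
    y=rot(q).apply([0,1,0]); return np.degrees(np.arctan2(y[1],y[0]))
def go(p,jaw=None,s=None):
    """delta in tool frame (mm) and turn about tool z (rad), jaw in deg mod 180; turn first vs shift: shift in current axes"""
    s=s or telemetry.sense(); r=rot(s["orientation"])
    d=r.inv().apply(np.asarray(p)-s["tool_pos"])*1000
    out=[d.round(1)]
    if jaw is not None:
        dy=(jaw-yaw(s["orientation"])+90)%180-90
        out.append(("turn z rad (tool)",round(-np.radians(dy),3),"j6",s["joint_pos"][5].round(2)))
    zt=r.apply([0,0,1]); out.append(("tilt",np.degrees(np.arccos(-zt[2])).round(2)))
    print(*out)
E
python3 - <<'E'
from h import *
d=grab("top"); crop(d,(120,140,280,260),"t1.png",5); crop(d,(260,140,420,260),"t2.png",5); crop(d,(350,190,510,310),"t3.png",5)
for n,uv,z in [("wide",(243,247),.048),("slim",(190,276),.048),("dark",(389,215),.048),("bracket",(303,238),.008),("block",(414,272),.06),("cutter",(359,248),.024),("carton",(251,173),.0),("L",(145,215),0),("S",(459,214),0),("tray",(345,167),0),("jar",(204,214),.06),("ring",(276,296),.005)]:
    p=cast(d,uv,z)[0]; print(n,p.round(3),np.hypot(*p[:2]).round(3))
E
```

```text
wide [0.446 0.144 0.048] 0.469
slim [0.375 0.278 0.048] 0.467
dark [ 0.52  -0.229  0.048] 0.569
bracket [ 0.471 -0.008  0.008] 0.471
block [ 0.372 -0.284  0.06 ] 0.468
cutter [ 0.44  -0.152  0.024] 0.465
carton [0.65  0.126 0.   ] 0.662
L [0.542 0.405 0.   ] 0.677
S [ 0.528 -0.422  0.   ] 0.676
tray [ 0.661 -0.124  0.   ] 0.673
jar [0.53  0.241 0.06 ] 0.582
ring [0.322 0.065 0.005] 0.329
```

View pics/t1.png

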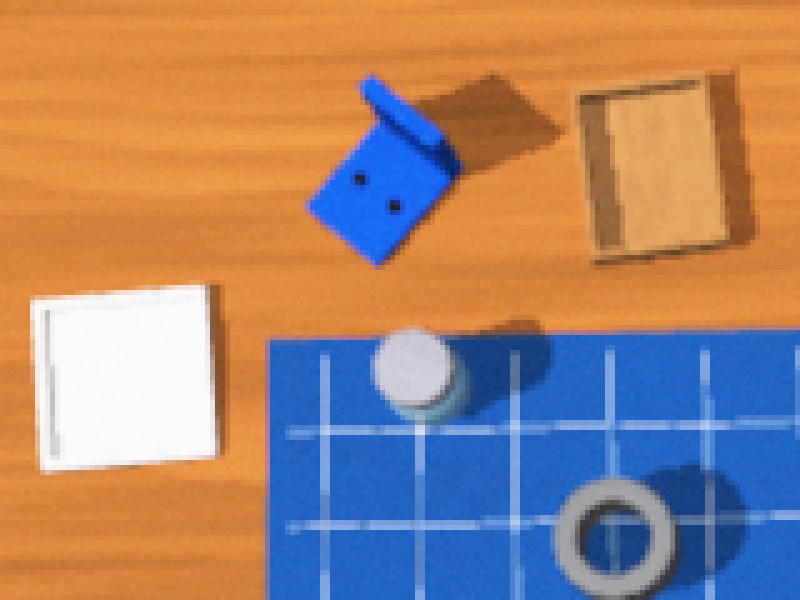

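View pics/t2.png

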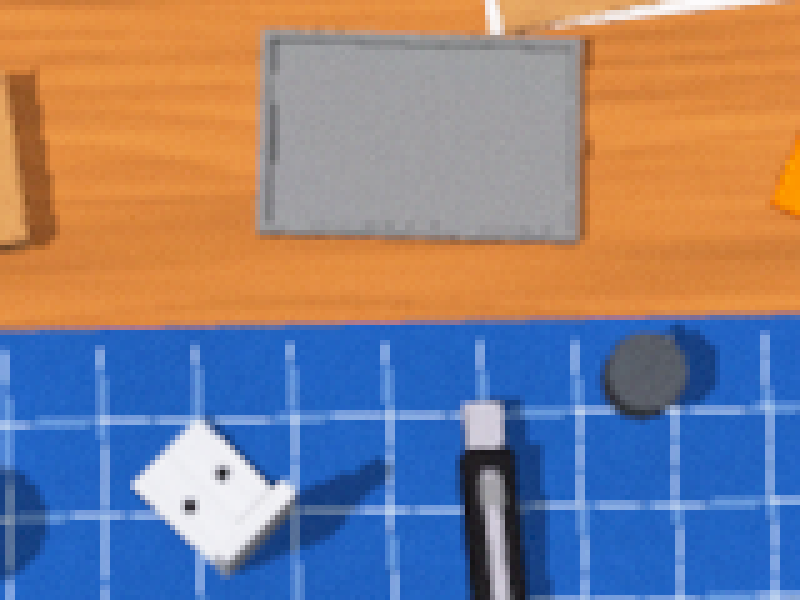

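View pics/t3.png

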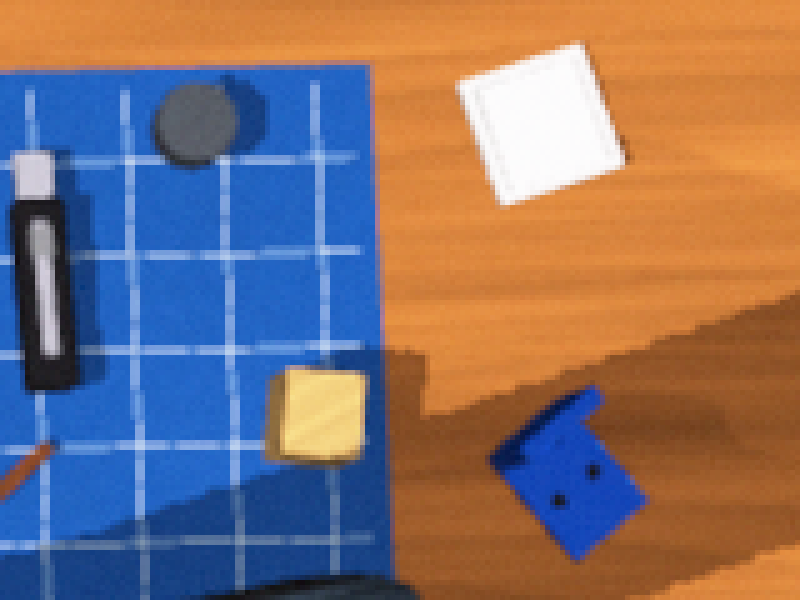

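```bash
cat > m.py <<'E'
from h import *
def rect(d,box,fn,z,minA=30):
    x0,y0,x1,y1=box; f=d["frame"][y0:y1,x0:x1].astype(int); hsv=cv2.cvtColor(d["frame"][y0:y1,x0:x1],cv2.COLOR_RGB2HSV).astype(int)
    m=fn(f[...,0],f[...,1],f[...,2],hsv[...,0],hsv[...,1],hsv[...,2]).astype(np.uint8)
    cs,_=cv2.findContours(m,cv2.RETR_EXTERNAL,cv2.CHAIN_APPROX_NONE)
    c=max(cs,key=cv2.contourArea).reshape(-1,2)+[x0,y0]
    P=cast(d,c,z)[:,:2]
    (cx,cy),(w,h),a=cv2.minAreaRect((P*1000).astype(np.float32))
    return (round(cx,1),round(cy,1)),(round(w,1),round(h,1)),round(a,1),len(c)
E
python3 - <<'E'
from m import *
d=grab("top")
def show(n,*a): print(n,rect(d,*a))
show("L",(120,190,170,240),lambda r,g,b,h,s,v:(s<50)&(v>180),.006)
show("S",(435,195,485,235),lambda r,g,b,h,s,v:(s<50)&(v>180),.006)
show("tray",(300,140,390,195),lambda r,g,b,h,s,v:(s<45),.006)
show("wide",(225,228,262,268),lambda r,g,b,h,s,v:(s<60)&(v>90),.048)
show("slim",(175,262,205,292),lambda r,g,b,h,s,v:(s<60)&(v>60),.048)
show("block",(395,255,430,290),lambda r,g,b,h,s,v:(h<40)&(v>200),.06)
show("jar",(190,200,220,222),lambda r,g,b,h,s,v:(s<40)&(v>120),.06)
show("cutterblack",(345,215,380,275),lambda r,g,b,h,s,v:(v<70),.02)
show("bracket",(283,220,325,260),lambda r,g,b,h,s,v:(s<40)&(v>150),.008)
f=d["frame"]
for u in range(228,275,2): print(u,f[170,u],end=' ')
E
```

```text
L ((540.7, 404.7), (92.0, 92.0), 4.2, 134)
S ((525.9, -417.0), (68.6, 70.7), 17.2, 95)
tray ((670.0, -120.1), (167.5, 128.5), 87.9, 216)
wide ((445.4, 145.3), (59.5, 58.6), 25.6, 66)
slim ((375.2, 279.2), (37.8, 35.3), 88.7, 43)
block ((371.0, -284.7), (39.3, 42.9), 82.3, 58)
jar ((532.3, 244.8), (37.3, 38.1), 68.5, 43)
cutterblack ((439.5, -151.0), (98.2, 27.6), 3.8, 91)
bracket ((472.7, -6.9), (63.1, 55.5), 44.0, 64)
228 [227 139  61] 230 [227 142  63] 232 [225 136  62] 234 [225 138  64] 236 [204 143  84] 238 [158 107  64] 240 [158 108  65] 242 [200 140  82] 244 [233 171 102] 246 [228 165  95] 248 [229 164  95] 250 [228 166  97] 252 [229 166 100] 254 [230 167 101] 256 [228 162  96] 258 [229 166 103] 260 [229 167 100] 262 [216 153  90] 264 [156  93  44] 266 [154  90  44] 268 [156  92  43] 270 [229 142  68] 272 [228 143  68] 274 [226 140  63]
```

```bash
python3 - <<'E'
from m import *
d=grab("top")
for n,c,z in [("carton",[(572,90),(706,72),(732,240),(594,262)],.02)]:
    P=cast(d,np.array(c)/5+[120,140],z)*1000; print(n,P.mean(0).round(1),np.linalg.norm(np.diff(P,axis=0),axis=1).round(1)); e=P[0]-P[3]+P[1]-P[2]; print(np.degrees(np.arctan2(e[1],e[0])).round(1))
for n,c,z in [("tray",[(263,30),(584,38),(582,243),(258,235)],.008)]:
    P=cast(d,np.array(c)/5+[260,140],z)*1000; print(n,P.mean(0).round(1),np.linalg.norm(np.diff(P,axis=0),axis=1).round(1)); e=P[0]-P[1]+P[3]-P[2]; print(np.degrees(np.arctan2(e[1],e[0])).round(1))
go([.372,-.284,.26],80)
E
```

```text
carton [644.2 126.3  20. ] [70.9 91.4 72.8]
7.2
tray [ 658.5 -122.     8. ] [171.  111.5 171.1]
87.4
[ 283.2 -177.3  -28.8] ('turn z rad (tool)', np.float64(0.443), 'j6', np.float64(-0.08)) ('tilt', np.float64(0.02))
```

```bash
cat >> h.py <<'E'
def plan(p,jaw=None,op=85,n=None,s=None,half=None):
    s=s or telemetry.sense(); r=rot(s["orientation"]); p0=np.array(s["tool_pos"]); p=np.asarray(p,float)
    dy=0 if jaw is None else (jaw-yaw(s["orientation"])+90)%180-90
    if half: dy=dy+180*half
    D=np.linalg.norm(p-p0)*1000
    if n is None: n=int(max(np.ceil(D/52),np.ceil(abs(dy)/10),1))
    # residual tilt correction, once
    tilt=r.inv().as_matrix()@np.array([0,0,-1.]); 
    a=np.radians(dy)/n
    for i in range(n):
        ri=R.from_rotvec([0,0,a*i])*r
        t=ri.inv().apply((p-p0)/n)*1000
        print([int(v) if float(v).is_integer() else float(v) for v in t.round(0 if n>1 else 1)],0,0,round(-a,3),op)
    print("n",n,"dy",round(dy,1),"jaw now",round(yaw(s["orientation"]),1),"pos",p0.round(4),"j",s["joint_pos"].round(2),"tiltvec",tilt[:2].round(3))
E
python3 - <<'E'
from h import *
plan([.46,-.02,.23],-134+180,half=1 if False else None)
E
```

```text
[37, -34, 0] 0 0 0.086 85
[33, -37, 0] 0 0 0.086 85
[30, -40, 0] 0 0 0.086 85
[27, -42, 0] 0 0 0.086 85
[23, -44, 0] 0 0 0.086 85
[19, -46, 0] 0 0 0.086 85
[15, -48, 0] 0 0 0.086 85
[11, -49, 0] 0 0 0.086 85
[6, -49, 0] 0 0 0.086 85
[2, -50, 0] 0 0 0.086 85
[-2, -50, 0] 0 0 0.086 85
[-6, -49, 0] 0 0 0.086 85
n 12 dy -59.4 jaw now -74.6 pos [ 0.1461 -0.5301  0.2311] j [-1.39  0.35  1.65 -0.    1.14 -0.08] tiltvec [-0.  0.]
```

```bash
python3 - <<'E'
from h import *
plan([.46,-.02,.23],46,half=1)
E
```

```text
[34, -31, 0] 0 0 -0.162 85
[38, -26, 0] 0 0 -0.162 85
[42, -19, 0] 0 0 -0.162 85
[44, -12, 0] 0 0 -0.162 85
[46, -5, 0] 0 0 -0.162 85
[46, 3, 0] 0 0 -0.162 85
[45, 10, 0] 0 0 -0.162 85
[43, 17, 0] 0 0 -0.162 85
[39, 24, 0] 0 0 -0.162 85
[35, 30, 0] 0 0 -0.162 85
[30, 35, 0] 0 0 -0.162 85
[24, 40, 0] 0 0 -0.162 85
[17, 43, 0] 0 0 -0.162 85
n 13 dy 120.6 jaw now -74.6 pos [ 0.1461 -0.5301  0.2311] j [-1.39  0.35  1.65 -0.    1.14 -0.08] tiltvec [-0.  0.]
```

Emit:
arm_command:
  series:
    - [34, -31, 0, 0, 0, -0.16, 85]
    - [38, -26, 0, 0, 0, -0.16, 85]
    - [42, -19, 0, 0, 0, -0.16, 85]
    - [44, -12, 0, 0, 0, -0.16, 85]
    - [46, -5, 0, 0, 0, -0.16, 85]
    - [46, 3, 0, 0, 0, -0.16, 85]
    - [45, 10, 0, 0, 0, -0.16, 85]
    - [43, 17, 0, 0, 0, -0.16, 85]

```text
time_s: 1.3
tool_pos: [0.3415, -0.2162, 0.2315]
orientation: [0.0, 0.713, 0.701, 0.0]
wrist_force: [1.0, -0.3, 0.6]
width: 0.996
```

Emit:
arm_command:
  series:
    - [39, 24, 0, 0, 0, -0.16, 85]
    - [35, 30, 0, 0, 0, -0.16, 85]
    - [30, 35, 0, 0, 0, -0.16, 85]
    - [24, 40, 0, 0, 0, -0.16, 85]
    - [17, 43, 0, 0, 0, -0.16, 85]
    - [0, 0, 0, 0, 0, 0, 85]

```text
time_s: 2.05
tool_pos: [0.4667, -0.0213, 0.2311]
orientation: [0.0, 0.384, 0.923, 0.0]
wrist_force: [0.3, -0.8, -0.3]
width: 0.996
```

```bash
python3 - <<'E'
from h import *
s=telemetry.sense(); print(s["tool_pos"],yaw(s["orientation"]),s["joint_pos"].round(2),s["time_s"])
d=grab("wrist","w1.png")
E
```

```text
[ 0.46669852 -0.0213461   0.23114707] 44.85382668072691 [-0.15  0.2   1.86  0.    1.09 -0.93] 2.05
```

View pics/w1.png

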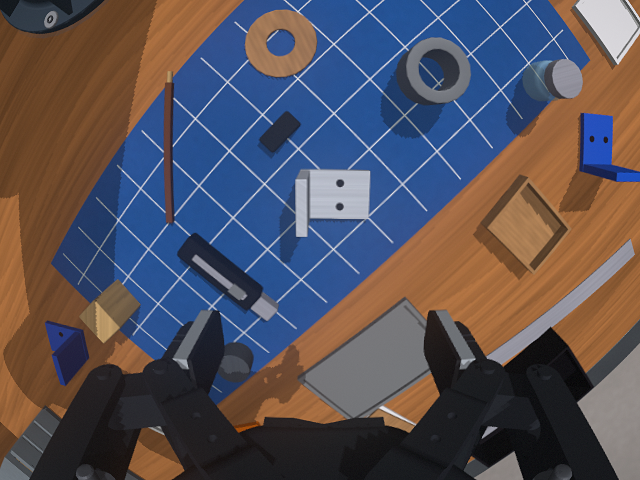

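```bash
python3 - <<'E'
from h import *
d=grab("wrist"); crop(d,(280,150,400,260),"w1c.png",6)
s=telemetry.sense(); print(proj(d,s["tool_pos"]),proj(d,s["tool_pos"]*[1,1,.2]))
E
```

```text
[[319.76016303 315.48208555]] [[321.8210562  212.67925848]]
```

View pics/w1c.png

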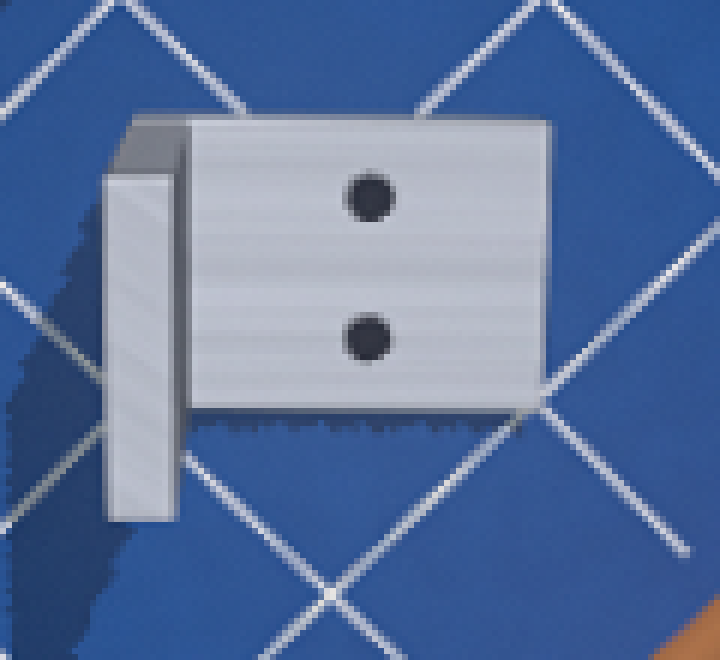

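```bash
python3 - <<'E'
from h import *
d=grab("wrist")
c=lambda a:np.array(a)/6+[280,150]
L=cast(d,c([(104,175),(174,175),(178,520),(106,520)]),.07)*1000; F=cast(d,c([(550,122),(543,405)]),.008)*1000
print(L.round(1),L.mean(0),np.linalg.norm(L[0]-L[1]),np.linalg.norm(L[1]-L[2])); print(F.round(1))
e=L[0]-L[3]+L[1]-L[2]; print("y axis dir",np.degrees(np.arctan2(e[1],e[0])))
f=F.mean(0)-L.mean(0); print("x dir",np.degrees(np.arctan2(f[1],f[0])),np.hypot(*f[:2]),"exp 65")
go([*(L.mean(0)[:2]/1000),.033],np.degrees(np.arctan2(f[1],f[0])))
E
```

```text
[[426.7 -13.5  70. ]
 [433.6  -6.8  70. ]
 [468.5 -42.1  70. ]
 [461.1 -49.3  70. ]] [447.47979728 -27.93524134  70.        ] 9.614057482496582 49.64735243281547
[[4.763e+02 3.470e+01 8.000e+00]
 [5.105e+02 4.000e-01 8.000e+00]]
y axis dir 134.26251359533478
x dir 44.746553005798376 64.63936968776775 exp 65
[  9.5 -15.6 198.2] ('turn z rad (tool)', np.float64(-0.004), 'j6', np.float64(-0.93)) ('tilt', np.float64(0.03))
```

Emit:
arm_command:
  series:
    - [9.5, -15.6, 30, 0, 0, 0, 60]
    - [0, 0, 45, 0, 0, 0, 60]
    - [0, 0, 45, 0, 0, 0, 60]
    - [0, 0, 45, 0, 0, 0, 60]
    - [0, 0, 33, 0, 0, 0, 60]
    - [0, 0, 0, 0, 0, 0, 60]

```text
time_s: 2.95
tool_pos: [0.4464, -0.0282, 0.0321]
orientation: [-0.002, 0.387, 0.922, -0.0]
wrist_force: [-1.3, 0.1, -0.0]
width: 0.703
```

Emit:
arm_command:
  series:
    - [0, 0, 0, 0, 0, 0, 0]
    - [0, 0, 0, 0, 0, 0, 0]
    - [0, 0, 0, 0, 0, 0, 0]
    - [0, 0, 0, 0, 0, 0, 0]
    - [0, 0, 0, 0, 0, 0, 0]
    - [0, 0, 0, 0, 0, 0, 0]

```text
time_s: 3.7
tool_pos: [0.4487, -0.0277, 0.0345]
orientation: [0.001, 0.386, 0.922, 0.0]
wrist_force: [-2.1, -0.5, 9.9]
width: 0.111
```

```bash
python3 - <<'E'
from h import *
s=telemetry.sense(); print(s["tool_pos"],yaw(s["orientation"]),s["width"]*85)
d=grab("wrist","w2.png")
E
```

```text
[ 0.44869725 -0.02765543  0.03445517] 44.58344371980124 9.422763840175707
```

View pics/w2.png

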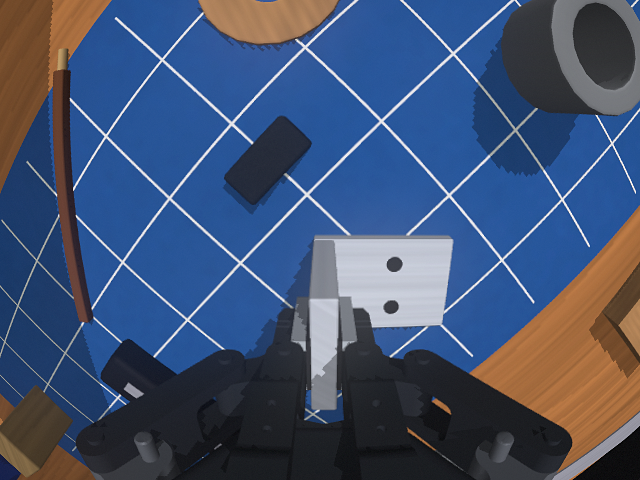

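Emit:
arm_command:
  series:
    - [0, 0, -20, 0, 0, 0, 0]
    - [0, 0, -50, 0, 0, 0, 0]
    - [0, 0, -50, 0, 0, 0, 0]
    - [0, 0, -30, 0, 0, 0, 0]
    - [0, 0, 0, 0, 0, 0, 0]

```text
time_s: 4.38
tool_pos: [0.449, -0.0276, 0.1855]
orientation: [0.002, 0.386, 0.922, 0.001]
wrist_force: [-0.3, 0.3, -1.5]
width: 0.106
```

```bash
python3 - <<'E'
from h import *
s=telemetry.sense(); print(s["tool_pos"],yaw(s["orientation"]),s["width"]*85)
d=grab("wrist","w3.png"); crop(d,(490,180,620,300),"w3c.png",6)
np.save("w3.npy",d,allow_pickle=True)
plan([.595,.118,.185],7.2,op=0)
E
```

```text
[ 0.44895455 -0.02761072  0.18549532] 44.580349064259856 9.037487810080238
[0, 52, 0] 0 0 0.163 0
[9, 51, 0] 0 0 0.163 0
[17, 49, 0] 0 0 0.163 0
[24, 46, 0] 0 0 0.163 0
n 4 dy -37.4 jaw now 44.6 pos [ 0.4481 -0.0275  0.1839] j [-0.17  0.23  1.95 -0.    0.96 -0.94] tiltvec [ 0.002 -0.001]
```

View pics/w3.png

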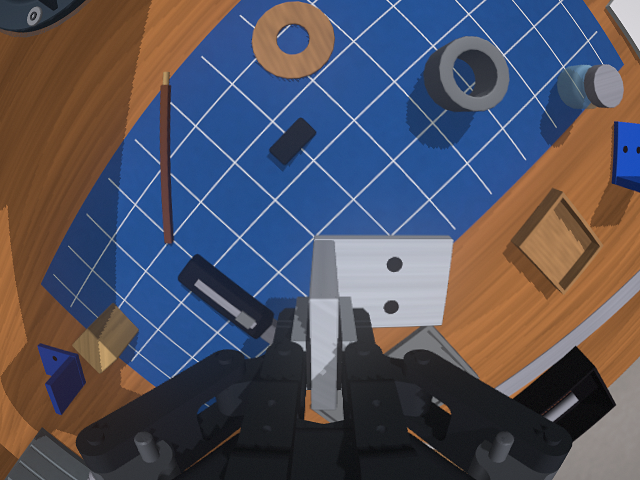

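View pics/w3c.png

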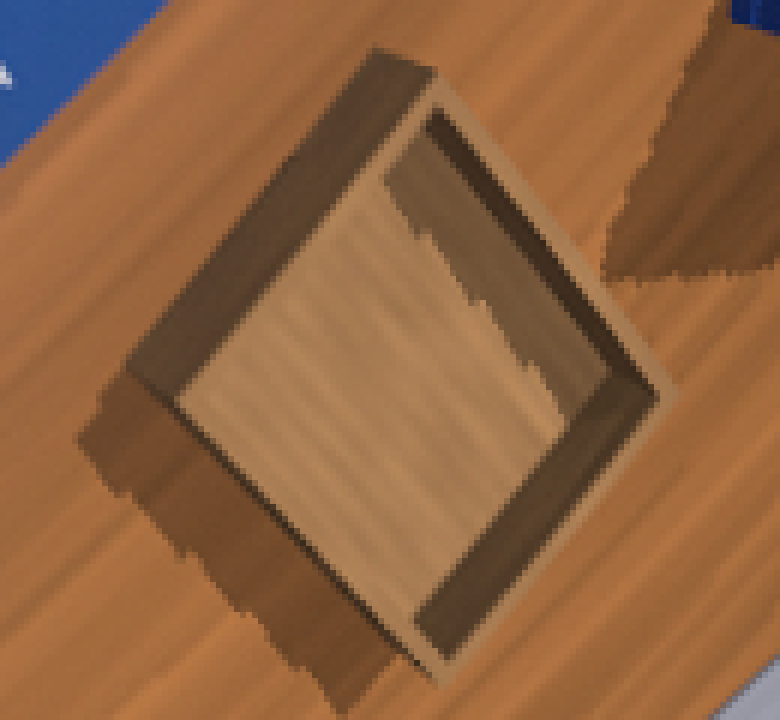

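```bash
python3 - <<'E'
from h import *
d=np.load("w3.npy",allow_pickle=True).item()
P=cast(d,np.array([(437,72),(678,388),(440,684),(173,401)])/6+[490,180],.02)*1000
print(P.round(1),P.mean(0).round(1),np.linalg.norm(P-np.roll(P,-1,0),axis=1).round(1))
for a,b in [(0,1),(3,2),(3,0),(2,1)]: e=P[b]-P[a]; print(np.degrees(np.arctan2(e[1],e[0])).round(1))
E
```

```text
[[595.8 157.6  20. ]
 [685.3 169.1  20. ]
 [694.   98.   20. ]
 [604.1  86.6  20. ]] [644.8 127.8  20. ] [90.3 71.7 90.6 71.5]
7.3
7.2
96.7
96.9
```

```bash
python3 - <<'E'
from h import *
plan([.6148,.1233,.10],7.2,op=0)
E
```

```text
[-2, 45, 17] 0 0 0.13 0
[4, 45, 17] 0 0 0.13 0
[10, 44, 17] 0 0 0.13 0
[15, 42, 17] 0 0 0.13 0
[21, 40, 17] 0 0 0.13 0
n 5 dy -37.4 jaw now 44.6 pos [ 0.4481 -0.0275  0.1839] j [-0.17  0.23  1.95 -0.    0.96 -0.94] tiltvec [ 0.002 -0.001]
```

Emit:
arm_command:
  series:
    - [-2, 45, 17, 0, 0, 0.13, 0]
    - [4, 45, 17, 0, 0, 0.13, 0]
    - [10, 44, 17, 0, 0, 0.13, 0]
    - [15, 42, 17, 0, 0, 0.13, 0]
    - [21, 40, 17, 0, 0, 0.133, 0]
    - [0, 0, 0, 0, 0, 0, 0]
    - [0, 0, 0, 0, 0, 0, 0]

```text
time_s: 5.3
tool_pos: [0.6137, 0.1235, 0.0969]
orientation: [-0.001, 0.661, 0.75, -0.001]
wrist_force: [0.4, -1.5, -1.0]
width: 0.11
```

```bash
python3 - <<'E'
from h import *
plan([.6148,.1233,.060],7.2,op=0,n=1)
d=grab("wrist","w4.png")
E
```

```text
[-0.4, 1.2, 36.9] 0 0 0.001 0
n 1 dy -0.0 jaw now 7.2 pos [0.6137 0.1235 0.0969] j [ 0.12  0.64  1.55 -0.    0.95 -0.  ] tiltvec [0.    0.003]
```

View pics/w4.png

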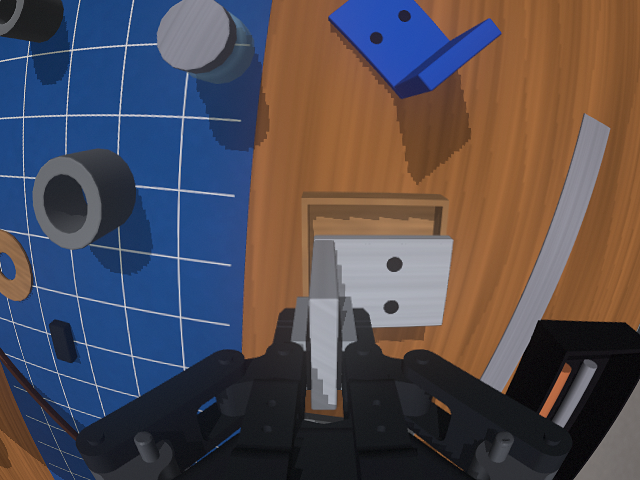

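Emit:
arm_command:
  series:
    - [-0.4, 1.2, 20, 0, 0, 0, 0]
    - [0, 0, 17, 0, 0, 0, 0]
    - [0, 0, 12, 0, 0, 0, 0]
    - [0, 0, 8, 0, 0, 0, 0]
    - [0, 0, 2, 0, 0, 0, 0]
    - [0, 0, 0, 0, 0, 0, 0]

```text
time_s: 6.1
tool_pos: [0.6162, 0.1236, 0.0395]
orientation: [0.0, 0.662, 0.75, 0.0]
wrist_force: [-0.6, -0.1, -1.2]
width: 0.108
```

```bash
python3 - <<'E'
from h import *
s=telemetry.sense();print(s["wrist_force"])
plan([.6148,.1233,.0385],7.2,op=0,n=1)
d=grab("wrist","w5.png"); d=grab("scene","s5.png"); crop(d,(220,260,420,410),"s5c.png",4)
E
```

```text
[-0.55308218 -0.12296418 -1.24003801]
[-0.1, -1.4, 1] 0 0 -0.001 0
n 1 dy 0.0 jaw now 7.2 pos [0.6162 0.1236 0.0395] j [ 0.12  0.73  1.56 -0.    0.85 -0.  ] tiltvec [ 0. -0.]
```

View pics/w5.png

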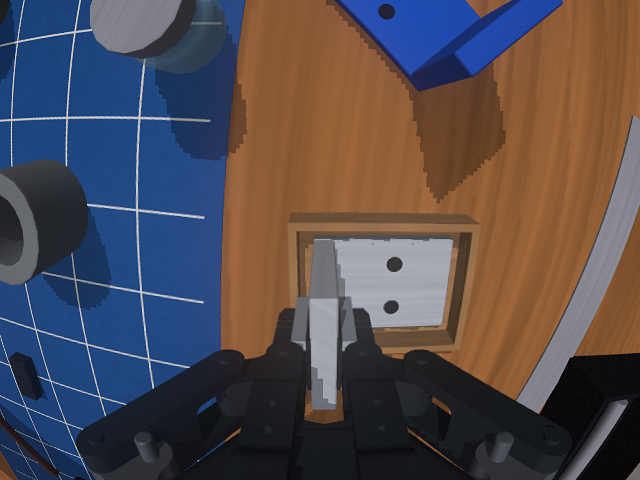

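View pics/s5c.png

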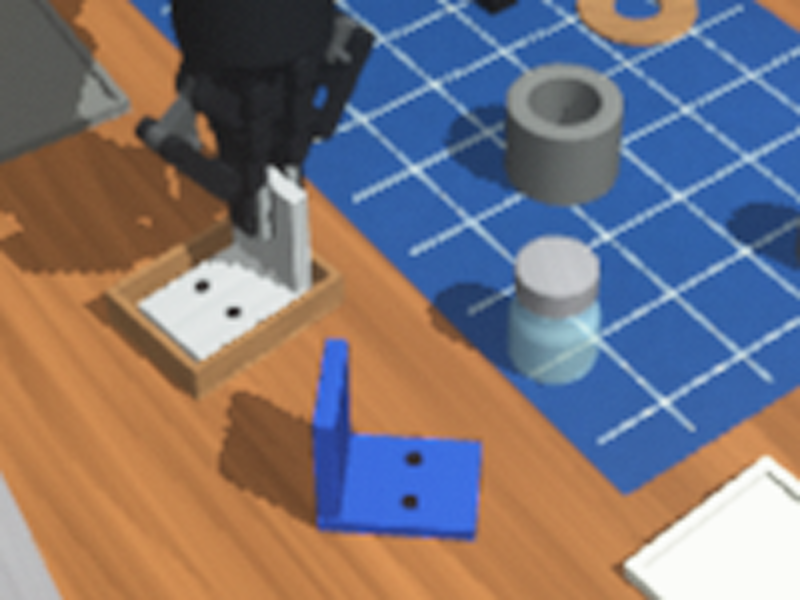

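Emit:
arm_command:
  series:
    - [0, 0, 1.3, 0, 0, 0, 0]
    - [0, 0, 0, 0, 0, 0, 0]
    - [0, 0, 0, 0, 0, 0, 30]
    - [0, 0, 0, 0, 0, 0, 40]
    - [0, 0, 0, 0, 0, 0, 40]
    - [0, 0, -20, 0, 0, 0, 50]
    - [0, 0, -50, 0, 0, 0, 60]
    - [0, 0, -50, 0, 0, 0, 60]

```text
time_s: 7.2
tool_pos: [0.6159, 0.1235, 0.1607]
orientation: [0.0, 0.662, 0.75, 0.0]
wrist_force: [0.5, -0.9, -0.0]
width: 0.702
```

```bash
python3 - <<'E'
from h import *
d=grab("wrist","w6.png")
np.save("w6.npy",d,allow_pickle=True); crop(d,(270,170,430,290),"w6c.png",5)
plan([.372,-.275,.20],82)
E
```

```text
[-37, -29, -4] 0 0 -0.131 85
[-32, -34, -4] 0 0 -0.131 85
[-28, -38, -4] 0 0 -0.131 85
[-22, -41, -4] 0 0 -0.131 85
[-17, -44, -4] 0 0 -0.131 85
[-11, -46, -4] 0 0 -0.131 85
[-5, -47, -4] 0 0 -0.131 85
[1, -47, -4] 0 0 -0.131 85
[7, -46, -4] 0 0 -0.131 85
[13, -45, -4] 0 0 -0.131 85
n 10 dy 74.8 jaw now 7.2 pos [0.6188 0.124  0.168 ] j [ 0.12  0.56  1.5   0.    1.08 -0.  ] tiltvec [-0.   -0.01]
```

View pics/w6.png

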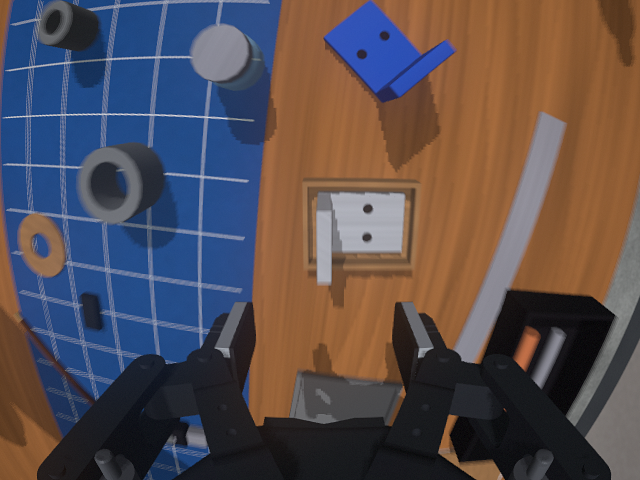

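View pics/w6c.png

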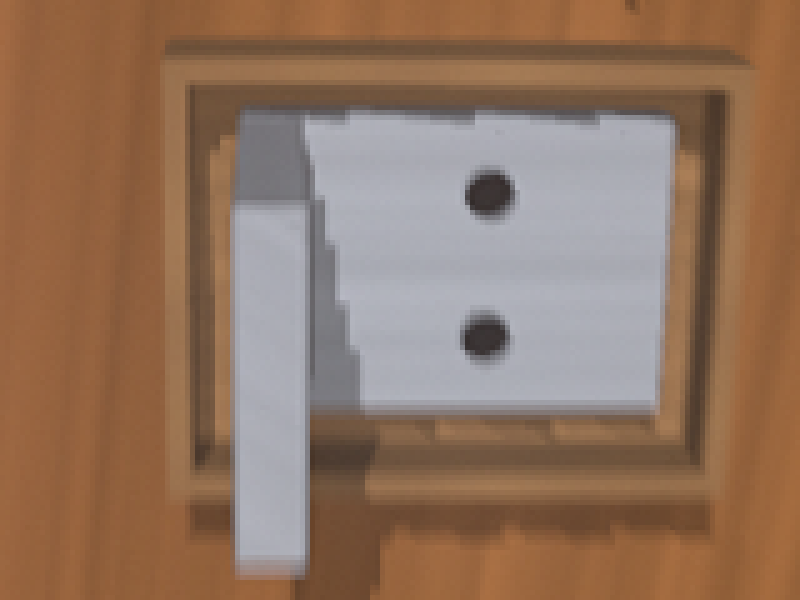

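Emit:
arm_command:
  series:
    - [-37, -29, -4, 0, 0, -0.13, 60]
    - [-32, -34, -4, 0, 0, -0.13, 60]
    - [-28, -38, -4, 0, 0, -0.13, 60]
    - [-22, -41, -4, 0, 0, -0.13, 60]
    - [-17, -44, -4, 0, 0, -0.13, 60]
    - [-11, -46, -4, 0, 0, -0.13, 60]
    - [-5, -47, -4, 0, 0, -0.13, 60]
    - [1, -47, -4, 0, 0, -0.13, 60]

```text
time_s: 8.25
tool_pos: [0.4166, -0.1972, 0.1913]
orientation: [0.001, 0.199, 0.98, -0.0]
wrist_force: [1.2, 0.1, 0.1]
width: 0.705
```

Emit:
arm_command:
  series:
    - [7, -46, -4, 0, 0, -0.13, 70]
    - [13, -45, -4, 0, 0, -0.13, 70]
    - [0, 0, 0, 0, 0, 0, 70]
    - [0, 0, 0, 0, 0, 0, 70]

```text
time_s: 8.75
tool_pos: [0.3682, -0.275, 0.1986]
orientation: [0.0, 0.074, 0.997, -0.0]
wrist_force: [0.3, -0.2, 0.5]
width: 0.82
```

```bash
python3 - <<'E'
from h import *
s=telemetry.sense();print(s["tool_pos"],yaw(s["orientation"]))
d=grab("wrist","w7.png")
np.save("w7.npy",d,allow_pickle=True)
u,v=proj(d,[.371,-.285,.06])[0].astype(int);print(u,v); crop(d,(u-50,v-40,u+50,v+50),"w7c.png",6)
E
```

```text
[ 0.36818307 -0.27497492  0.19857976] 81.54023999883071
310 231
```

View pics/w7.png

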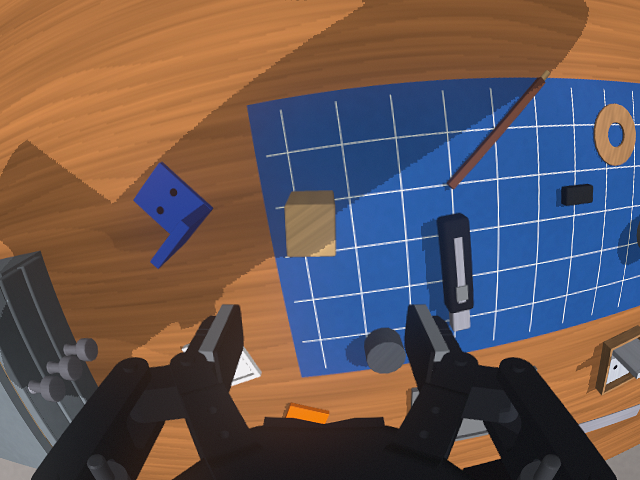

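View pics/w7c.png

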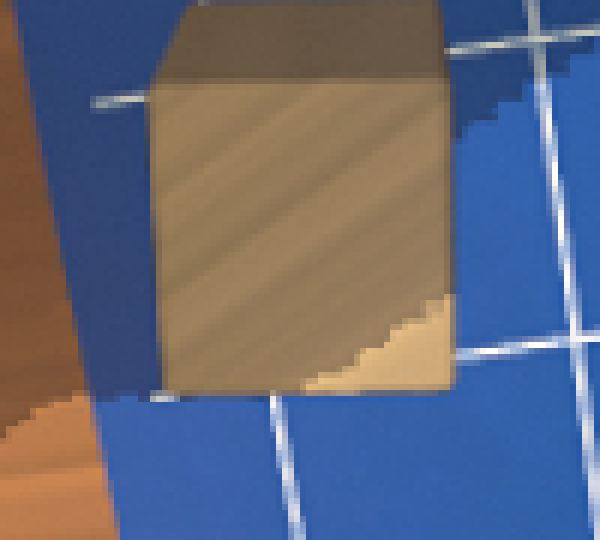

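```bash
python3 - <<'E'
from h import *
d=np.load("w7.npy",allow_pickle=True).item()
P=cast(d,np.array([(149,81),(449,79),(454,390),(162,394)])/6+[260,191],.06)*1000
print(P.round(1),P.mean(0).round(1),np.linalg.norm(P-np.roll(P,-1,0),axis=1).round(1))
for a,b in [(0,1),(3,2),(3,0),(2,1)]: e=P[b]-P[a]; print(np.degrees(np.arctan2(e[1],e[0])).round(1))
plan([*P.mean(0)[:2]/1000,.018],83,n=1)
E
```

```text
[[ 346.7 -301.7   60. ]
 [ 352.2 -263.4   60. ]
 [ 394.6 -268.6   60. ]
 [ 389.5 -307.7   60. ]] [ 370.7 -285.3   60. ] [38.7 42.8 39.4 43.2]
81.8
82.5
172.1
173.0
[-3.8, -10.2, 180.4] 0 0 -0.024 85
n 1 dy 1.4 jaw now 81.6 pos [ 0.3684 -0.2746  0.1984] j [-0.74  0.23  1.91  0.    1.   -2.17] tiltvec [0.001 0.   ]
```

Emit:
arm_command:
  series:
    - [-3.8, -10.2, 20, 0, 0, -0.02, 75]
    - [0, 0, 45, 0, 0, 0, 75]
    - [0, 0, 45, 0, 0, 0, 75]
    - [0, 0, 45, 0, 0, 0, 75]
    - [0, 0, 25, 0, 0, 0, 75]
    - [0, 0, 0, 0, 0, 0, 75]

```text
time_s: 9.55
tool_pos: [0.3701, -0.2844, 0.0169]
orientation: [-0.001, 0.062, 0.998, 0.001]
wrist_force: [-0.4, 0.4, 0.2]
width: 0.881
```

Emit:
arm_command:
  series:
    - [0, 0, 0, 0, 0, 0, 30]
    - [0, 0, 0, 0, 0, 0, 20]
    - [0, 0, 0, 0, 0, 0, 20]
    - [0, 0, 0, 0, 0, 0, 20]
    - [0, 0, 0, 0, 0, 0, 20]

```text
time_s: 10.18
tool_pos: [0.371, -0.2862, 0.0193]
orientation: [0.001, 0.063, 0.998, -0.001]
wrist_force: [0.9, 2.8, 6.2]
width: 0.461
```

```bash
python3 - <<'E'
from h import *
s=telemetry.sense();print(s["tool_pos"],yaw(s["orientation"]),s["width"]*85,s["wrist_force"])
d=grab("wrist","w8.png")
E
```

```text
[ 0.37101957 -0.28623209  0.01930035] 82.7833818296903 39.15337453933747 [0.90763691 2.77844491 6.18350602]
```

View pics/w8.png

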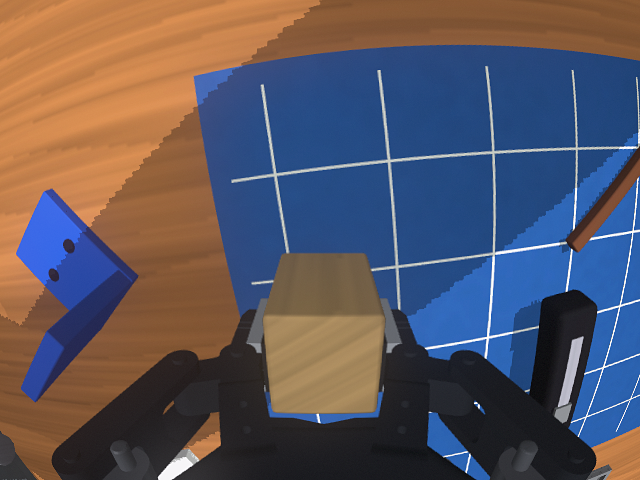

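Emit:
arm_command:
  series:
    - [0, 0, -20, 0, 0, 0, 20]
    - [0, 0, -45, 0, 0, 0, 20]
    - [0, 0, -50, 0, 0, 0, 20]
    - [0, 0, -15, 0, 0, 0, 20]

```text
time_s: 10.72
tool_pos: [0.3712, -0.2867, 0.1514]
orientation: [0.002, 0.063, 0.998, -0.002]
wrist_force: [0.2, 1.2, -1.6]
width: 0.458
```

```bash
python3 - <<'E'
from h import *
s=telemetry.sense()
plan([.6513,.1279,.14],97.2,op=20)
E
```

```text
[-23, 45, 1] 0 0 -0.025 20
[-24, 44, 1] 0 0 -0.025 20
[-25, 43, 1] 0 0 -0.025 20
[-26, 43, 1] 0 0 -0.025 20
[-27, 42, 1] 0 0 -0.025 20
[-28, 41, 1] 0 0 -0.025 20
[-29, 41, 1] 0 0 -0.025 20
[-30, 40, 1] 0 0 -0.025 20
[-31, 39, 1] 0 0 -0.025 20
[-32, 38, 1] 0 0 -0.025 20
n 10 dy 14.4 jaw now 82.8 pos [ 0.3712 -0.2867  0.1514] j [-0.76  0.31  1.94 -0.    0.89 -2.2 ] tiltvec [0.004 0.003]
```

Emit:
arm_command:
  series:
    - [-23, 45, 1, 0, 0, -0.025, 20]
    - [-24, 44, 1, 0, 0, -0.025, 20]
    - [-25, 43, 1, 0, 0, -0.025, 20]
    - [-26, 43, 1, 0, 0, -0.025, 20]
    - [-27, 42, 1, 0, 0, -0.025, 20]
    - [-28, 41, 1, 0, 0, -0.025, 20]
    - [-29, 41, 1, 0, 0, -0.025, 20]
    - [-30, 40, 1, 0, 0, -0.025, 20]

```text
time_s: 11.72
tool_pos: [0.596, 0.0468, 0.1396]
orientation: [-0.0, -0.038, 0.999, -0.0]
wrist_force: [0.7, -1.3, -1.3]
width: 0.464
```

Emit:
arm_command:
  series:
    - [-31, 39, 1, 0, 0, -0.025, 20]
    - [-32, 38, 1, 0, 0, -0.025, 20]
    - [0, 0, 0, 0, 0, 0, 20]
    - [0, 0, 0, 0, 0, 0, 20]
    - [0, 0, 0, 0, 0, 0, 20]

```text
time_s: 12.35
tool_pos: [0.6512, 0.1265, 0.138]
orientation: [-0.0, -0.061, 0.998, -0.0]
wrist_force: [-0.1, -0.3, -1.1]
width: 0.461
```

```bash
python3 - <<'E'
from h import *
plan([.6513,.1279,.09],97.2,op=20,n=1)
d=grab("wrist","w9.png")
E
```

```text
[-0.3, 1.4, 48] 0 0 -0.003 20
n 1 dy 0.1 jaw now 97.1 pos [0.6512 0.1265 0.138 ] j [ 0.12  0.65  1.41 -0.    1.08 -1.57] tiltvec [-0.001  0.   ]
```

View pics/w9.png

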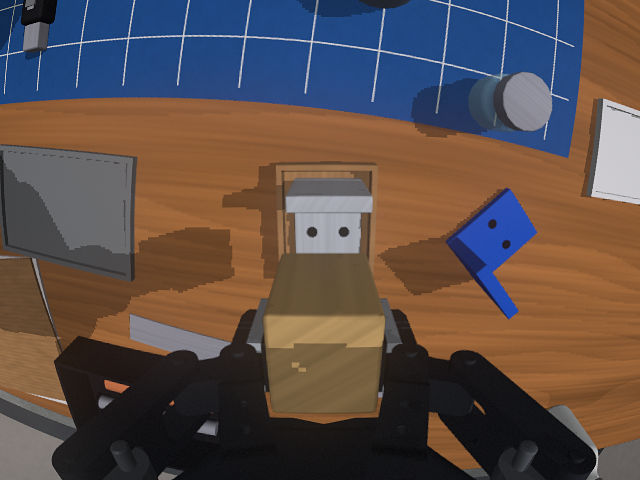

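```bash
python3 - <<'E'
from h import *
d=grab("wrist"); crop(d,(265,155,395,265),"w9c.png",6); np.save("w9.npy",d,allow_pickle=True)
E
```

```text
(no output)
```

View pics/w9c.png

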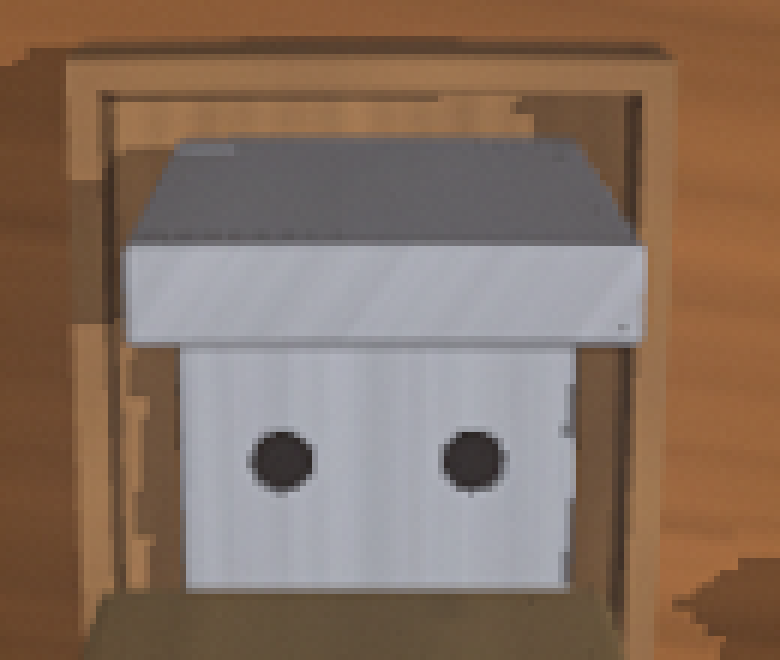

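```bash
python3 - <<'E'
from h import *
d=np.load("w9.npy",allow_pickle=True).item()
P=cast(d,np.array([(126,245),(644,245),(642,344),(129,345)])/6+[265,155],.074)*1000
m=P.mean(0);print(P.round(1),m.round(1),np.linalg.norm(P-np.roll(P,-1,0),axis=1).round(1))
e=P[1]-P[0]+P[2]-P[3];a=np.degrees(np.arctan2(e[1],e[0]));print(a)
t=np.radians(a-90); print("block target", m[:2]+35.5*np.array([np.cos(t),np.sin(t)]))
E
```

```text
[[614.9 100.8  74. ]
 [608.8 149.4  74. ]
 [618.4 150.7  74. ]
 [624.6 102.1  74. ]] [616.7 125.7  74. ] [48.9  9.7 49.   9.7]
97.19579928756137
block target [651.92094628 130.18813431]
```

Emit:
arm_command:
  series:
    - [-0.8, 2.7, 20, 0, 0, 0, 20]
    - [0, 0, 30, 0, 0, 0, 20]
    - [0, 0, 25, 0, 0, 0, 20]
    - [0, 0, 15, 0, 0, 0, 20]
    - [0, 0, 10, 0, 0, 0, 20]
    - [0, 0, 5, 0, 0, 0, 20]
    - [0, 0, 0, 0, 0, 0, 20]

```text
time_s: 13.32
tool_pos: [0.6522, 0.1302, 0.0332]
orientation: [0.0, -0.062, 0.998, 0.0]
wrist_force: [-0.6, 0.4, -0.5]
width: 0.458
```

```bash
python3 - <<'E'
from h import *
s=telemetry.sense();print(s["wrist_force"])
plan([.6517,.1293,.0315],97.2,op=20,n=1)
d=grab("scene"); crop(d,(220,260,370,370),"s10c.png",5)
d=grab("wrist","w10.png")
E
```

```text
[-0.5718448   0.37777016 -0.49524168]
[0.6, -0.9, 1.7] 0 0 -0.001 20
n 1 dy 0.1 jaw now 97.1 pos [0.6522 0.1302 0.0332] j [ 0.13  0.79  1.45  0.    0.9  -1.57] tiltvec [ 0. -0.]
```

View pics/s10c.png

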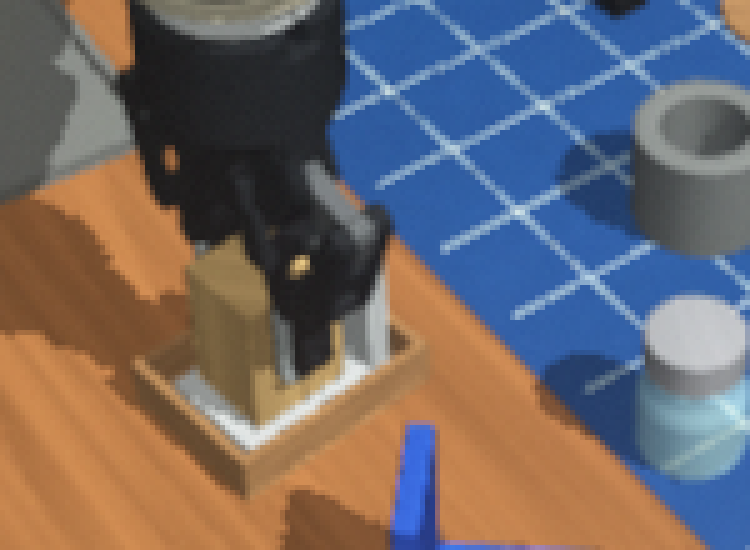

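View pics/w10.png

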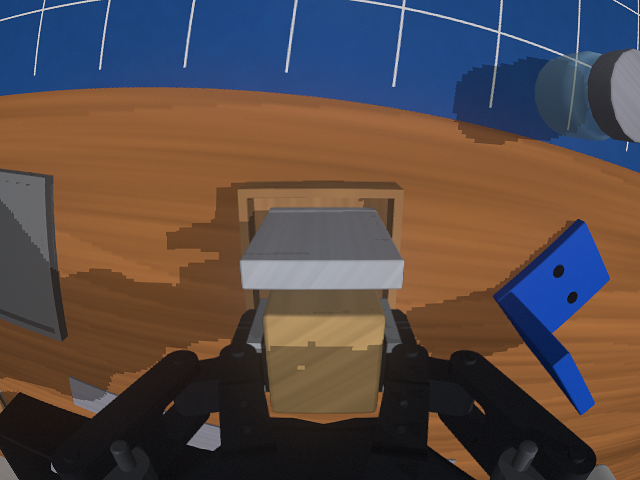

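Emit:
arm_command:
  series:
    - [0, 0, 1.8, 0, 0, 0, 20]
    - [0, 0, 0, 0, 0, 0, 20]
    - [0, 0, 0, 0, 0, 0, 50]
    - [0, 0, 0, 0, 0, 0, 60]
    - [0, 0, 0, 0, 0, 0, 60]
    - [0, 0, -20, 0, 0, 0, 60]
    - [0, 0, -50, 0, 0, 0, 60]
    - [0, 0, -50, 0, 0, 0, 70]

```text
time_s: 14.42
tool_pos: [0.6521, 0.1302, 0.154]
orientation: [0.0, -0.062, 0.998, 0.0]
wrist_force: [0.3, -0.0, -1.1]
width: 0.823
```

```bash
python3 - <<'E'
from h import *
d=grab("scene"); crop(d,(220,260,370,370),"s11c.png",5)
d=grab("wrist","w11.png");np.save("w11.npy",d,allow_pickle=True)
s=telemetry.sense();print(s["tool_pos"],s["joint_pos"].round(2))
E
```

```text
[0.65493264 0.13062436 0.15893934] [ 0.13  0.63  1.39 -0.    1.11 -1.57]
```

View pics/s11c.png

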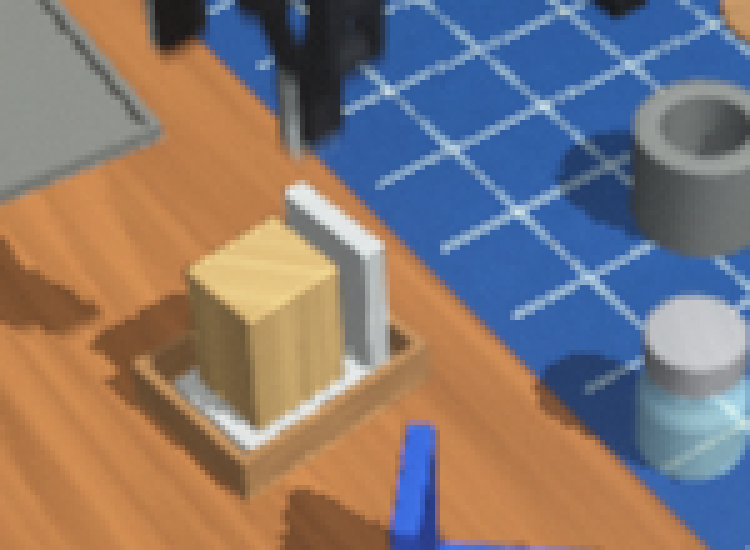

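View pics/w11.png

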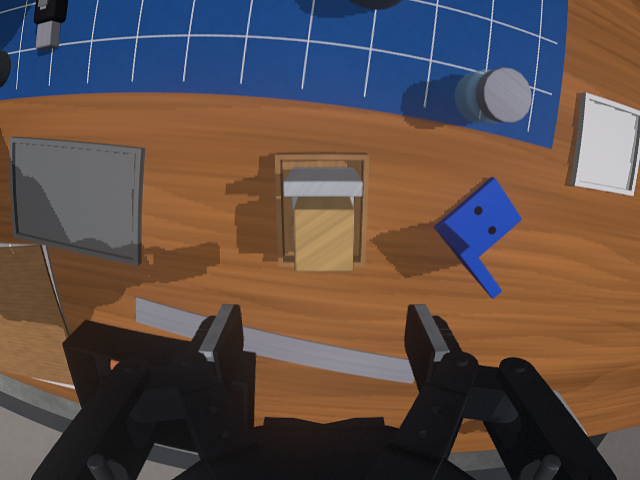

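```bash
python3 - <<'E'
from h import *
plan([.447,.145,.18],97.2,op=85)
E
```

```text
[41, 8, -5] 0 0 -0.0 85
[41, 8, -5] 0 0 -0.0 85
[41, 8, -5] 0 0 -0.0 85
[41, 8, -5] 0 0 -0.0 85
[41, 8, -5] 0 0 -0.0 85
n 5 dy 0.1 jaw now 97.1 pos [0.6549 0.1306 0.1589] j [ 0.13  0.63  1.39 -0.    1.11 -1.57] tiltvec [ 0.011 -0.   ]
```

Emit:
arm_command:
  series:
    - [41, 8, -5, 0, 0, 0, 85]
    - [41, 8, -5, 0, 0, 0, 85]
    - [41, 8, -5, 0, 0, 0, 85]
    - [41, 8, -5, 0, 0, 0, 85]
    - [41, 8, -5, 0, 0, 0, 85]
    - [0, 0, 0, 0, 0, 0, 85]
    - [0, 0, 0, 0, 0, 0, 85]

```text
time_s: 15.4
tool_pos: [0.4445, 0.1446, 0.1769]
orientation: [0.001, -0.062, 0.998, 0.0]
wrist_force: [-0.6, 0.1, 0.0]
width: 0.996
```

```bash
python3 - <<'E'
from m import *
d=grab("wrist","w12.png");np.save("w12.npy",d,allow_pickle=True)
s=telemetry.sense();print(s["tool_pos"],s["joint_pos"].round(2))
u,v=proj(d,[.445,.145,.048])[0].astype(int);print(u,v)
crop(d,(u-60,v-50,u+60,v+50),"w12c.png",6)
E
```

```text
[0.44460312 0.14453445 0.1766078 ] [ 0.21  0.27  1.91 -0.    0.95 -1.48]
323 229
```

View pics/w12.png

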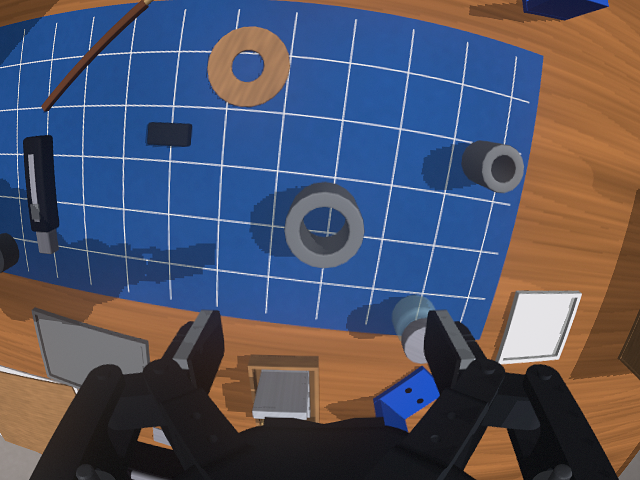

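View pics/w12c.png

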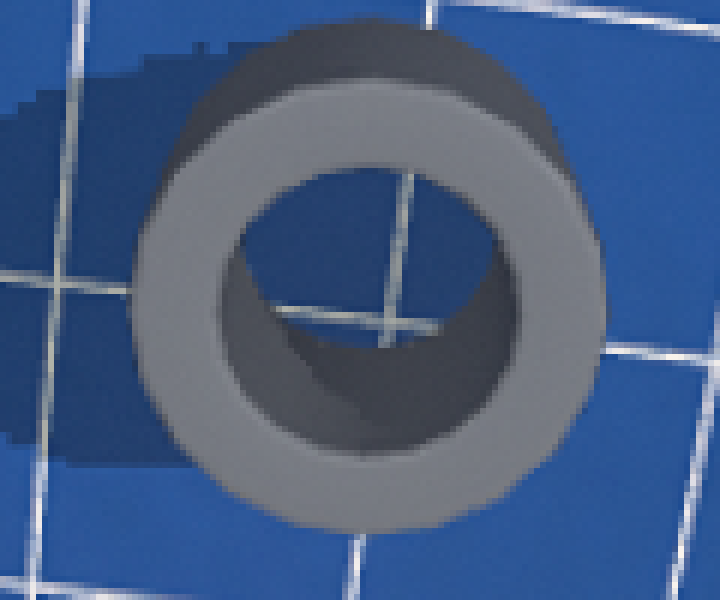

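```bash
python3 - <<'E'
from h import *
d=np.load("w12.npy",allow_pickle=True).item()
P=cast(d,np.array([(132,300),(606,310),(370,80),(370,532)])/6+[263,179],.048)*1000
print(P.round(1),P.mean(0).round(1),np.linalg.norm(P[0]-P[1]),np.linalg.norm(P[2]-P[3]))
print("slim",cast(d,[(502,167)],.048)*1000, "L",(cast(d,[(512,291),(581,292),(569,359),(498,363)],.008)*1000).mean(0))
plan([*P.mean(0)[:2]/1000,.010],97,n=1)
E
```

```text
[[447.9 115.6  48. ]
 [441.7 175.7  48. ]
 [416.  142.1  48. ]
 [475.7 149.6  48. ]] [445.3 145.8  48. ] 60.33382228253162 60.127510951608166
slim [[375.27228487 277.8338327   48.        ]] L [539.14956613 405.04912681   8.        ]
[-0.7, 1.1, 166.6] 0 0 0.002 85
n 1 dy -0.1 jaw now 97.1 pos [0.4446 0.1445 0.1766] j [ 0.21  0.27  1.91 -0.    0.95 -1.48] tiltvec [ 0.001 -0.   ]
```

Emit:
arm_command:
  series:
    - [-0.7, 1.1, 40, 0, 0, 0, 85]
    - [0, 0, 45, 0, 0, 0, 85]
    - [0, 0, 40, 0, 0, 0, 85]
    - [0, 0, 31, 0, 0, 0, 85]
    - [0, 0, 10, 0, 0, 0, 85]
    - [0, 0, 0, 0, 0, 0, 85]
    - [0, 0, 0, 0, 0, 0, 40]
    - [0, 0, 0, 0, 0, 0, 40]

```text
time_s: 16.45
tool_pos: [0.4451, 0.1459, 0.0115]
orientation: [0.001, -0.062, 0.998, 0.0]
wrist_force: [-0.3, 0.8, 5.0]
width: 0.698
```

Emit:
arm_command:
  series:
    - [0, 0, 0, 0, 0, 0, 40]
    - [0, 0, 0, 0, 0, 0, 40]
    - [0, 0, 0, 0, 0, 0, 40]

```text
time_s: 16.82
tool_pos: [0.4451, 0.1459, 0.0115]
orientation: [0.001, -0.062, 0.998, 0.0]
wrist_force: [-1.2, -0.7, 5.9]
width: 0.7
```

```bash
python3 - <<'E'
from m import *
s=telemetry.sense();print(s["tool_pos"],s["width"]*85,s["wrist_force"])
d=grab("wrist","w13.png")
E
```

```text
[0.44512457 0.1458974  0.01153518] 59.479431145077235 [-1.21423984 -0.66541372  5.92943018]
```

View pics/w13.png

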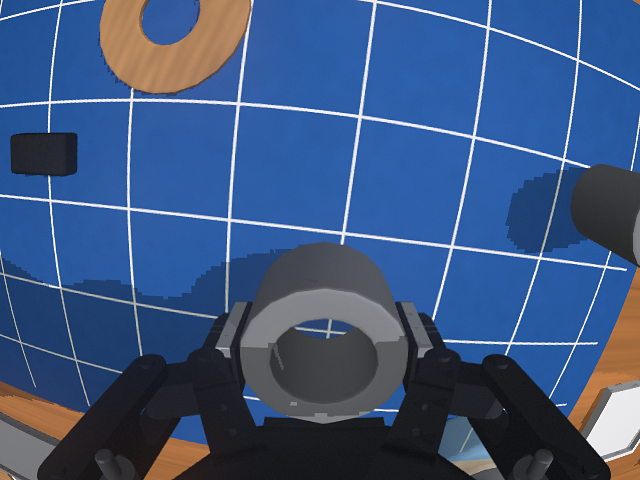

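Emit:
arm_command:
  series:
    - [0, 0, -20, 0, 0, 0, 40]
    - [0, 0, -50, 0, 0, 0, 40]
    - [0, 0, -50, 0, 0, 0, 40]
    - [0, 0, -20, 0, 0, 0, 40]
    - [0, 0, 0, 0, 0, 0, 40]

```text
time_s: 17.5
tool_pos: [0.445, 0.1459, 0.152]
orientation: [0.002, -0.062, 0.998, 0.0]
wrist_force: [-0.7, 0.9, -1.5]
width: 0.696
```

```bash
python3 - <<'E'
from m import *
s=telemetry.sense();print(s["width"]*85)
plan([.5405,.4048,.12],94.5,op=40)
E
```

```text
59.19070069885587
[-21, 41, 5] 0 0 0.008 40
[-21, 41, 5] 0 0 0.008 40
[-20, 41, 5] 0 0 0.008 40
[-20, 41, 5] 0 0 0.008 40
[-20, 41, 5] 0 0 0.008 40
[-20, 42, 5] 0 0 0.008 40
n 6 dy -2.6 jaw now 97.1 pos [0.445  0.1459 0.152 ] j [ 0.22  0.31  1.94  0.    0.89 -1.48] tiltvec [ 0.004 -0.   ]
```

Emit:
arm_command:
  series:
    - [-21, 41, 0, 0, 0, 0.01, 40]
    - [-21, 41, 0, 0, 0, 0.01, 40]
    - [-20, 41, 0, 0, 0, 0.01, 40]
    - [-20, 41, 0, 0, 0, 0.01, 40]
    - [-20, 41, 16, 0, 0, 0, 40]
    - [-20, 42, 16, 0, 0, 0, 40]
    - [0, 0, 0, 0, 0, 0, 40]
    - [0, 0, 0, 0, 0, 0, 40]

```text
time_s: 18.5
tool_pos: [0.5402, 0.403, 0.117]
orientation: [-0.001, -0.042, 0.999, -0.001]
wrist_force: [0.4, -0.7, -1.3]
width: 0.697
```

```bash
python3 - <<'E'
from m import *
s=telemetry.sense();print(s["width"]*85)
d=grab("wrist","w14.png");np.save("w14.npy",d,allow_pickle=True)
plan([.5405,.4048,.0145],94.5,op=40,n=1)
E
```

```text
59.2455613998608
[-0.3, 2, 103.3] 0 0 0.005 40
n 1 dy -0.3 jaw now 94.8 pos [0.5405 0.4028 0.1178] j [ 0.57  0.69  1.39 -0.    1.06 -1.08] tiltvec [-0.001  0.001]
```

View pics/w14.png

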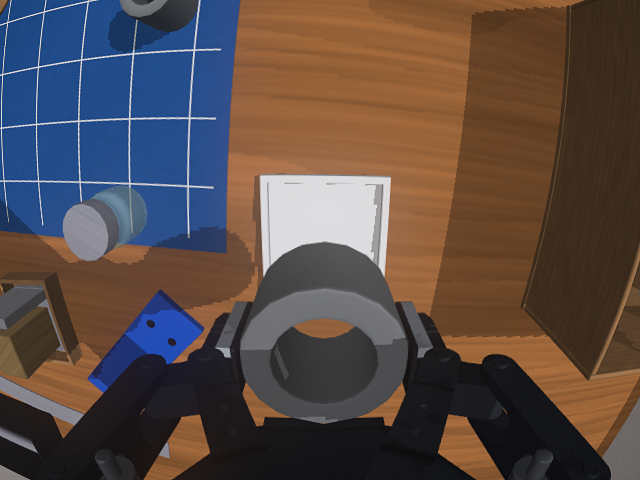

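Emit:
arm_command:
  series:
    - [-0.3, 2, 40, 0, 0, 0, 40]
    - [0, 0, 35, 0, 0, 0, 40]
    - [0, 0, 18, 0, 0, 0, 40]
    - [0, 0, 7, 0, 0, 0, 40]
    - [0, 0, 3, 0, 0, 0, 40]
    - [0, 0, 0, 0, 0, 0, 40]

```text
time_s: 19.3
tool_pos: [0.5413, 0.406, 0.0162]
orientation: [0.001, -0.042, 0.999, 0.0]
wrist_force: [-0.4, -0.5, -0.5]
width: 0.698
```

```bash
python3 - <<'E'
from m import *
s=telemetry.sense();print(s["width"]*85,s["tool_pos"],s["wrist_force"])
d=grab("wrist","w15.png")
E
```

```text
59.36573087076235 [0.54132277 0.40598054 0.01615249] [-0.39040094 -0.5116204  -0.53750127]
```

View pics/w15.png

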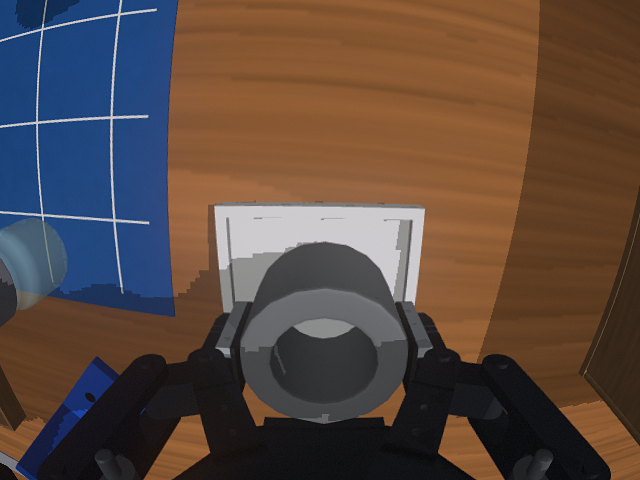

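Centred; lower the last 1.5 mm, release and retreat.

Emit:
arm_command:
  series:
    - [0, 0, 1.5, 0, 0, 0, 40]
    - [0, 0, 0, 0, 0, 0, 40]
    - [0, 0, 0, 0, 0, 0, 75]
    - [0, 0, 0, 0, 0, 0, 85]
    - [0, 0, 0, 0, 0, 0, 85]
    - [0, 0, -30, 0, 0, 0, 85]
    - [0, 0, -55, 0, 0, 0, 85]
    - [0, 0, -55, 0, 0, 0, 85]

```text
time_s: 20.35
tool_pos: [0.5407, 0.4056, 0.155]
orientation: [-0.0, -0.042, 0.999, -0.0]
wrist_force: [-0.7, 0.9, -0.7]
width: 0.997
```

```bash
python3 - <<'E'
from m import *
d=grab("wrist","w16.png");np.save("w16.npy",d,allow_pickle=True)
plan([.377,.277,.18],None,op=75)
E
```

```text
[35, -23, -4] 0 0 -0.0 75
[35, -23, -4] 0 0 -0.0 75
[35, -23, -4] 0 0 -0.0 75
[35, -23, -4] 0 0 -0.0 75
[35, -23, -4] 0 0 -0.0 75
n 5 dy 0 jaw now 94.8 pos [0.5433 0.4074 0.1635] j [ 0.57  0.65  1.35 -0.    1.13 -1.08] tiltvec [ 0.009 -0.005]
```

View pics/w16.png

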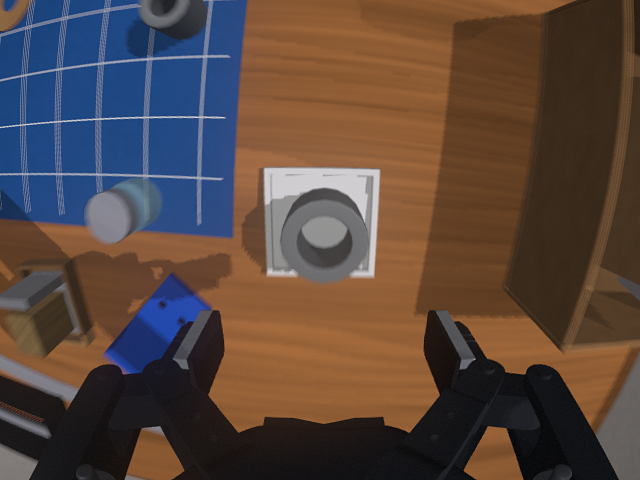

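Emit:
arm_command:
  series:
    - [35, -23, -4, 0, 0, 0, 75]
    - [35, -23, -4, 0, 0, 0, 75]
    - [35, -23, -4, 0, 0, 0, 75]
    - [35, -23, -4, 0, 0, 0, 75]
    - [35, -23, -4, 0, 0, 0, 75]
    - [0, 0, 0, 0, 0, 0, 75]
    - [0, 0, 0, 0, 0, 0, 75]

```text
time_s: 21.28
tool_pos: [0.3769, 0.2769, 0.1739]
orientation: [0.001, -0.042, 0.999, 0.0]
wrist_force: [0.6, -0.4, -0.9]
width: 0.879
```

```bash
python3 - <<'E'
from m import *
d=grab("wrist","w17.png");np.save("w17.npy",d,allow_pickle=True)
s=telemetry.sense();print(s["tool_pos"],s["joint_pos"].round(2))
u,v=proj(d,[.375,.278,.048])[0].astype(int);print(u,v)
crop(d,(u-50,v-45,u+50,v+45),"w17c.png",6)
E
```

```text
[0.37692227 0.27691787 0.17374159] [ 0.53  0.28  1.92  0.    0.95 -1.12]
324 228
```

View pics/w17c.png

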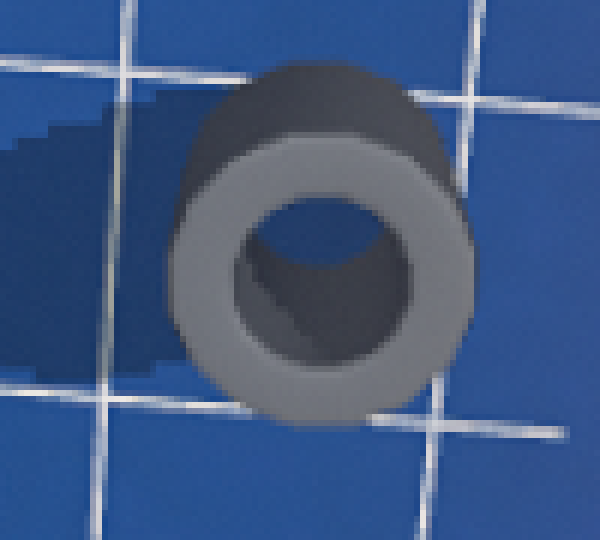

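```bash
python3 - <<'E'
from h import *
d=np.load("w17.npy",allow_pickle=True).item()
P=cast(d,np.array([(168,275),(477,275),(322,132),(322,426)])/6+[274,183],.048)*1000
print(P.mean(0).round(1),np.linalg.norm(P[0]-P[1]),np.linalg.norm(P[2]-P[3]))
plan([*P.mean(0)[:2]/1000,.010],None,n=1)
E
```

```text
[375.7 280.2  48. ] 38.7818141567525 38.54954465960816
[1, 3.3, 163.7] 0 0 -0.0 85
n 1 dy 0 jaw now 94.8 pos [0.3769 0.2769 0.1737] j [ 0.53  0.28  1.92  0.    0.95 -1.12] tiltvec [ 0.001 -0.   ]
```

Emit:
arm_command:
  series:
    - [1, 3.3, 40, 0, 0, 0, 75]
    - [0, 0, 45, 0, 0, 0, 75]
    - [0, 0, 40, 0, 0, 0, 75]
    - [0, 0, 29, 0, 0, 0, 75]
    - [0, 0, 9, 0, 0, 0, 75]
    - [0, 0, 0, 0, 0, 0, 75]
    - [0, 0, 0, 0, 0, 0, 20]
    - [0, 0, 0, 0, 0, 0, 20]

```text
time_s: 22.32
tool_pos: [0.3754, 0.28, 0.0116]
orientation: [0.001, -0.042, 0.999, 0.0]
wrist_force: [-0.6, 3.7, 11.8]
width: 0.465
```

Emit:
arm_command:
  series:
    - [0, 0, 0, 0, 0, 0, 20]
    - [0, 0, 0, 0, 0, 0, 20]
    - [0, 0, 0, 0, 0, 0, 20]

```text
time_s: 22.7
tool_pos: [0.3755, 0.28, 0.0119]
orientation: [0.001, -0.042, 0.999, 0.0]
wrist_force: [-2.2, -0.6, 9.8]
width: 0.453
```

```bash
python3 - <<'E'
from m import *
s=telemetry.sense();print(s["tool_pos"],s["width"]*85,s["wrist_force"])
d=grab("wrist","w18.png")
E
```

```text
[0.37549935 0.28004278 0.01185582] 38.47378332867887 [-2.20343034 -0.57156746  9.76831286]
```

View pics/w18.png

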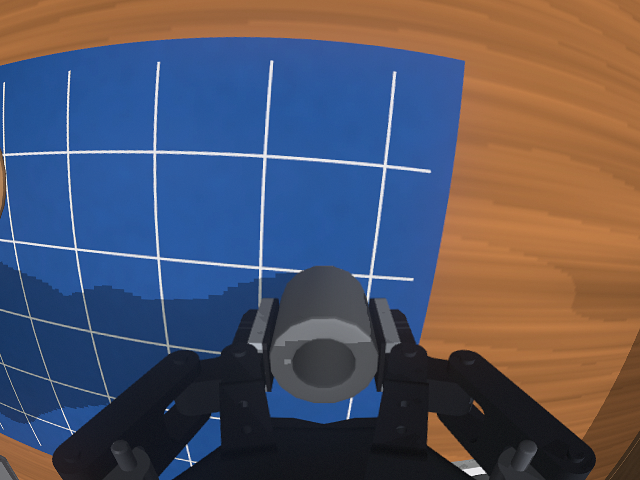

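Emit:
arm_command:
  series:
    - [0, 0, -20, 0, 0, 0, 20]
    - [0, 0, -50, 0, 0, 0, 20]
    - [0, 0, -55, 0, 0, 0, 20]
    - [0, 0, -15, 0, 0, 0, 20]
    - [0, 0, 0, 0, 0, 0, 20]

```text
time_s: 23.38
tool_pos: [0.3751, 0.2798, 0.1513]
orientation: [0.001, -0.042, 0.999, 0.0]
wrist_force: [-0.0, -0.5, -1.0]
width: 0.452
```

```bash
python3 - <<'E'
from m import *
s=telemetry.sense();print(s["width"]*85)
plan([.526,-.417,.13],94.8,op=20,n=15)
E
```

```text
38.437682656385235
[-6, -47, 1] 0 0 0.0 20
[-6, -47, 1] 0 0 0.0 20
[-6, -47, 1] 0 0 0.0 20
[-6, -47, 1] 0 0 0.0 20
[-6, -47, 1] 0 0 0.0 20
[-6, -47, 1] 0 0 0.0 20
[-6, -47, 1] 0 0 0.0 20
[-6, -47, 1] 0 0 0.0 20
[-6, -47, 1] 0 0 0.0 20
[-6, -47, 1] 0 0 0.0 20
[-6, -47, 1] 0 0 0.0 20
[-6, -47, 1] 0 0 0.0 20
[-6, -47, 1] 0 0 0.0 20
[-6, -47, 1] 0 0 0.0 20
[-6, -47, 1] 0 0 0.0 20
n 15 dy -0.0 jaw now 94.8 pos [0.3751 0.2798 0.1513] j [ 0.54  0.31  1.94 -0.    0.89 -1.11] tiltvec [ 0.002 -0.001]
```

Emit:
arm_command:
  series:
    - [-6, -47, 0, 0, 0, 0, 20]
    - [-6, -47, 0, 0, 0, 0, 20]
    - [-6, -47, 0, 0, 0, 0, 20]
    - [-6, -47, 0, 0, 0, 0, 20]
    - [-6, -47, 0, 0, 0, 0, 20]
    - [-6, -47, 0, 0, 0, 0, 20]
    - [-6, -47, 0, 0, 0, 0, 20]
    - [-6, -47, 0, 0, 0, 0, 20]

```text
time_s: 24.38
tool_pos: [0.4537, -0.0924, 0.1489]
orientation: [-0.001, -0.042, 0.999, 0.0]
wrist_force: [0.2, 0.1, -1.3]
width: 0.449
```

Emit:
arm_command:
  series:
    - [-6, -47, 0, 0, 0, 0, 20]
    - [-6, -47, 0, 0, 0, 0, 20]
    - [-6, -47, 0, 0, 0, 0, 20]
    - [-6, -47, 0, 0, 0, 0, 20]
    - [-6, -47, 0, 0, 0, 0, 20]
    - [-6, -47, 0, 0, 0, 0, 20]
    - [0, 0, 0, 0, 0, 0, 20]
    - [0, 0, 0, 0, 0, 0, 20]

```text
time_s: 25.38
tool_pos: [0.5132, -0.3681, 0.1486]
orientation: [-0.001, -0.042, 0.999, 0.001]
wrist_force: [-0.3, 0.1, -1.2]
width: 0.454
```

```bash
python3 - <<'E'
from m import *
d=grab("wrist","w19.png");np.save("w19.npy",d,allow_pickle=True)
s=telemetry.sense();print(s["width"]*85)
plan([.526,-.417,.13],94.8,op=20,n=1)
E
```

```text
38.15889974078882
[-8.4, -50.1, 19.1] 0 0 0.001 20
n 1 dy -0.0 jaw now 94.8 pos [ 0.5134 -0.3678  0.1492] j [-0.7   0.59  1.5   0.    1.06 -2.35] tiltvec [-0.002 -0.002]
```

View pics/w19.png

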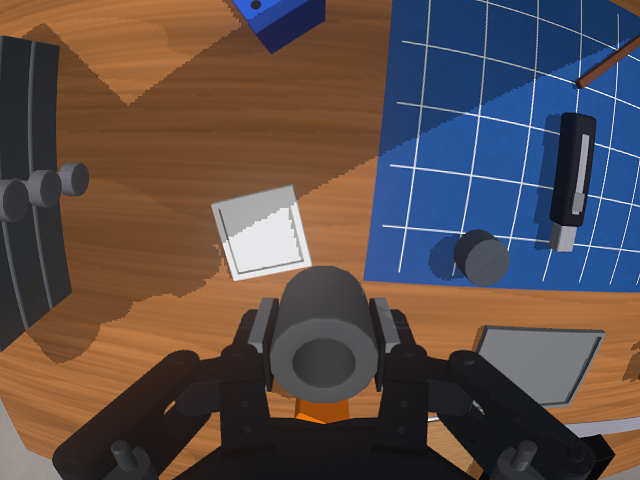

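```bash
python3 - <<'E'
from h import *
d=np.load("w19.npy",allow_pickle=True).item()
crop(d,(200,175,325,290),"w19c.png",6)
P=cast(d,np.array([(211,205.5),(295,185),(313,265),(234,281.5)]),.008)*1000
print(P.round(1),P.mean(0).round(1),np.linalg.norm(P-np.roll(P,-1,0),axis=1).round(1))
E
```

```text
[[ 503.6 -459.     8. ]
 [ 482.5 -392.2    8. ]
 [ 547.3 -373.3    8. ]
 [ 568.5 -439.4    8. ]] [ 525.5 -416.     8. ] [70.1 67.5 69.4 67.8]
```

View pics/w19c.png

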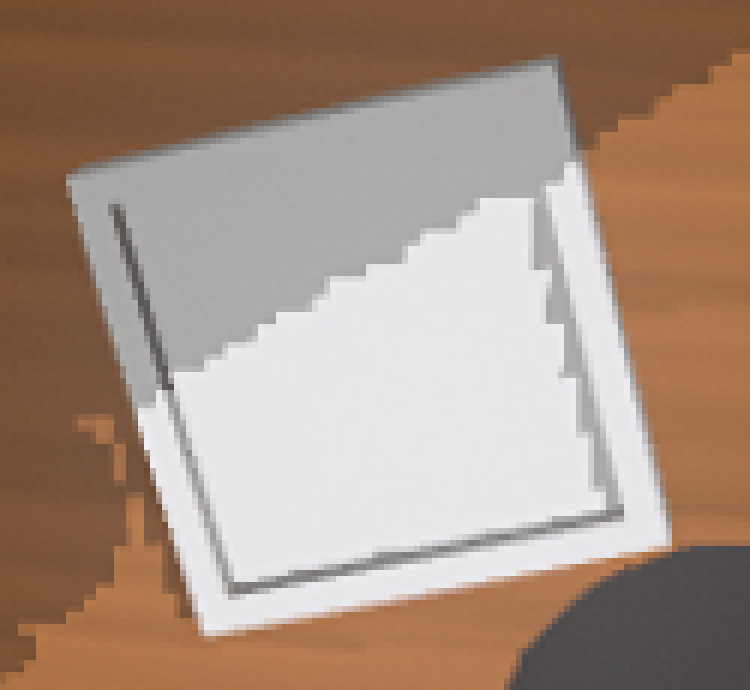

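Emit:
arm_command:
  series:
    - [-4, -25, 0, 0, 0, 0, 20]
    - [-4, -25, 10, 0, 0, 0, 20]
    - [0, 0, 40, 0, 0, 0, 20]
    - [0, 0, 40, 0, 0, 0, 20]
    - [0, 0, 20, 0, 0, 0, 20]
    - [0, 0, 10, 0, 0, 0, 20]
    - [0, 0, 0, 0, 0, 0, 20]

```text
time_s: 26.3
tool_pos: [0.5264, -0.418, 0.0311]
orientation: [0.0, -0.042, 0.999, -0.0]
wrist_force: [-0.3, -0.2, 1.1]
width: 0.45
```

```bash
python3 - <<'E'
from m import *
s=telemetry.sense();print(s["width"]*85,s["wrist_force"])
plan([.5256,-.4165,.0149],94.8,op=20,n=1)
d=grab("wrist","w20.png")
E
```

```text
38.25233982005281 [-0.27041856 -0.22503237  1.1198801 ]
[0.7, 1.6, 16.2] 0 0 0.001 20
n 1 dy -0.0 jaw now 94.8 pos [ 0.5264 -0.418   0.0311] j [-0.74  0.8   1.43  0.    0.91 -2.4 ] tiltvec [0. 0.]
```

View pics/w20.png

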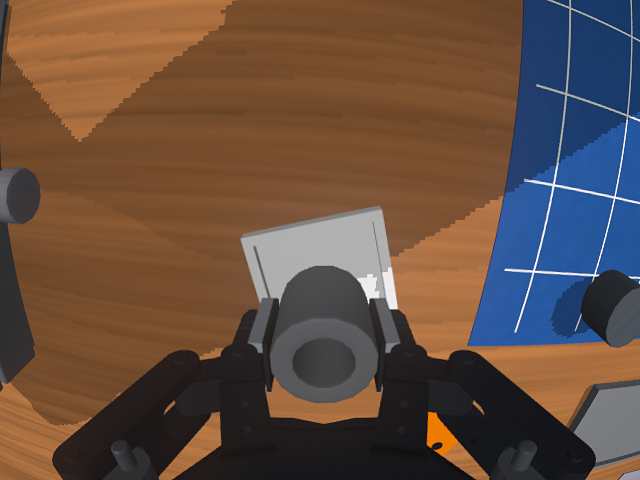

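Emit:
arm_command:
  series:
    - [0.7, 1.6, 9, 0, 0, 0, 20]
    - [0, 0, 5, 0, 0, 0, 20]
    - [0, 0, 1.5, 0, 0, 0, 20]
    - [0, 0, 0, 0, 0, 0, 20]

```text
time_s: 26.85
tool_pos: [0.5254, -0.4166, 0.0153]
orientation: [0.0, -0.042, 0.999, -0.0]
wrist_force: [0.3, 0.8, 0.3]
width: 0.454
```

Emit:
arm_command:
  series:
    - [0, 0, 0.7, 0, 0, 0, 20]
    - [0, 0, 0, 0, 0, 0, 20]
    - [0, 0, 0, 0, 0, 0, 55]
    - [0, 0, 0, 0, 0, 0, 65]
    - [0, 0, 0, 0, 0, 0, 65]
    - [0, 0, -30, 0, 0, 0, 65]
    - [0, 0, -55, 0, 0, 0, 65]
    - [0, 0, -55, 0, 0, 0, 65]

```text
time_s: 27.85
tool_pos: [0.5251, -0.4164, 0.1558]
orientation: [-0.0, -0.042, 0.999, 0.0]
wrist_force: [0.6, -0.8, 0.1]
width: 0.759
```

```bash
python3 - <<'E'
from m import *
d=grab("wrist","w21.png");np.save("w21.npy",d,allow_pickle=True)
plan([.44,-.16,.17],94,op=65)
E
```

```text
[11, 44, -1] 0 0 0.002 65
[11, 44, -1] 0 0 0.002 65
[11, 44, -1] 0 0 0.002 65
[11, 44, -1] 0 0 0.002 65
[11, 44, -1] 0 0 0.002 65
[11, 44, -1] 0 0 0.002 65
n 6 dy -0.8 jaw now 94.8 pos [ 0.5275 -0.4185  0.1642] j [-0.74  0.64  1.37  0.    1.12 -2.39] tiltvec [0.007 0.008]
```

View pics/w21.png

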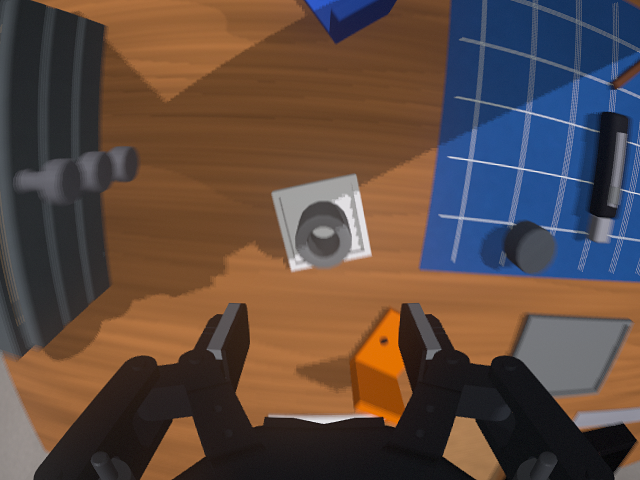

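Slim roll sits in the small dish at (322,235). Now to the cutter.

Emit:
arm_command:
  series:
    - [11, 44, -1, 0, 0, 0, 65]
    - [11, 44, -1, 0, 0, 0, 65]
    - [11, 44, -1, 0, 0, 0, 65]
    - [11, 44, -1, 0, 0, 0, 65]
    - [11, 44, -1, 0, 0, 0, 65]
    - [11, 44, -1, 0, 0, 0, 60]
    - [0, 0, 0, 0, 0, 0, 60]
    - [0, 0, 0, 0, 0, 0, 60]

```text
time_s: 28.9
tool_pos: [0.4378, -0.1595, 0.1607]
orientation: [0.0, -0.042, 0.999, -0.0]
wrist_force: [0.5, -0.7, 0.2]
width: 0.704
```

```bash
python3 - <<'E'
from m import *
d=grab("wrist","w22.png");np.save("w22.npy",d,allow_pickle=True)
s=telemetry.sense();print(s["tool_pos"])
u,v=proj(d,[.445,-.151,.024])[0].astype(int);print(u,v)
crop(d,(u-60,v-50,u+60,v+75),"w22c.png",5)
E
```

```text
[ 0.43782758 -0.15978653  0.16056873]
333 236
```

View pics/w22.png

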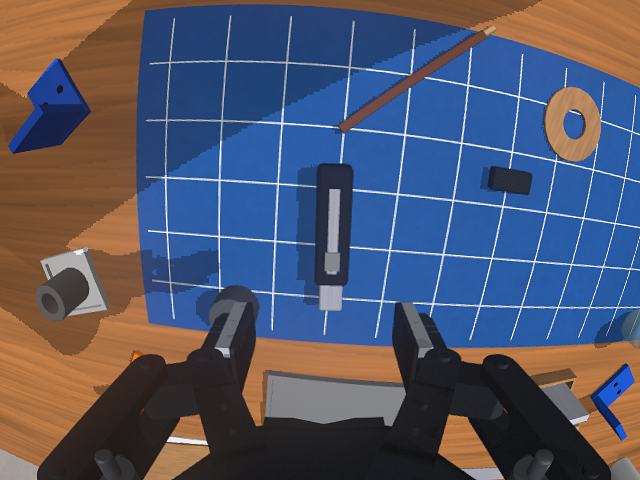

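View pics/w22c.png

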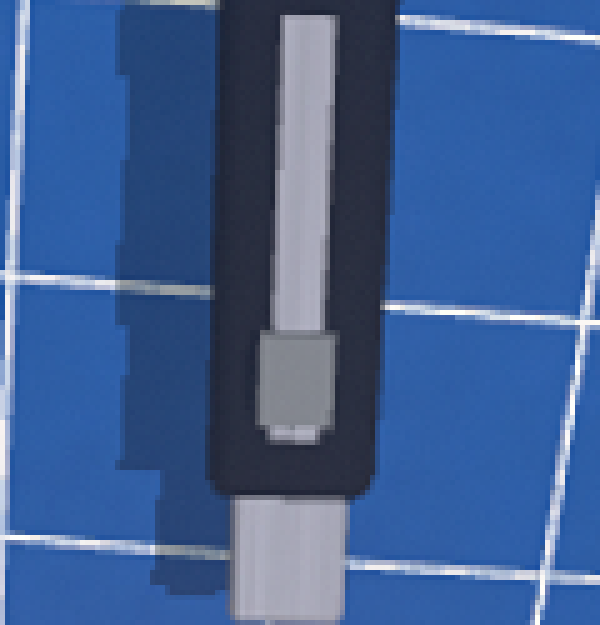

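```bash
python3 - <<'E'
from h import *
d=np.load("w22.npy",allow_pickle=True).item()
P=cast(d,[(335,164.5),(331.6,285),(315.8,236),(350.8,236)],.024)*1000; N=cast(d,[(330.6,310)],.018)*1000
print(P.round(1),N.round(1)); e=N[0]-P[0]; print(np.hypot(*e[:2]),np.degrees(np.arctan2(e[1],e[0])),"w",np.linalg.norm(P[2]-P[3]),"handle",np.linalg.norm(P[0]-P[1]))
a=P[1]-P[0]; print(np.degrees(np.arctan2(a[1],a[0])))
m=(N[0]+P[0])/2; print("mid",m)
plan([m[0]/1000,m[1]/1000,.003],np.degrees(np.arctan2(a[1],a[0]))+90,n=1)
E
```

```text
[[ 388.7 -154.9   24. ]
 [ 487.3 -148.4   24. ]
 [ 446.1 -164.7   24. ]
 [ 443.7 -137.3   24. ]] [[ 514.3 -146.7   18. ]]
125.80977009548624 3.750494442441144 w 27.57105821463243 handle 98.7957914110052
3.747511203409408
mid [ 451.50171423 -150.77300626   21.        ]
[-14.3, 7.9, 157.6] 0 0 0.019 85
n 1 dy -1.1 jaw now 94.8 pos [ 0.4378 -0.1598  0.1606] j [-0.45  0.29  1.93 -0.    0.91 -2.1 ] tiltvec [0.001 0.001]
```

Emit:
arm_command:
  series:
    - [-10, 8, 40, 0, 0, 0.02, 60]
    - [0, 0, 45, 0, 0, 0, 60]
    - [0, 0, 40, 0, 0, 0, 60]
    - [0, 0, 22, 0, 0, 0, 60]
    - [0, 0, 10, 0, 0, 0, 60]
    - [0, 0, 0, 0, 0, 0, 60]

```text
time_s: 29.7
tool_pos: [0.4467, -0.1507, 0.0033]
orientation: [-0.0, -0.032, 0.999, 0.0]
wrist_force: [0.6, 0.5, 1.2]
width: 0.697
```

Emit:
arm_command:
  series:
    - [0, 0, 0, 0, 0, 0, 10]
    - [0, 0, 0, 0, 0, 0, 10]
    - [0, 0, 0, 0, 0, 0, 10]
    - [0, 0, 0, 0, 0, 0, 10]
    - [0, 0, 0, 0, 0, 0, 10]

```text
time_s: 30.32
tool_pos: [0.4473, -0.1506, 0.0045]
orientation: [0.001, -0.032, 0.999, -0.0]
wrist_force: [-1.3, -0.4, 7.3]
width: 0.312
```

```bash
python3 - <<'E'
from m import *
s=telemetry.sense();print(s["tool_pos"],s["width"]*85,s["wrist_force"])
d=grab("wrist","w23.png")
E
```

```text
[ 0.44725947 -0.15058174  0.00454055] 26.500111242311934 [-1.32149657 -0.35561137  7.28340575]
```

View pics/w23.png

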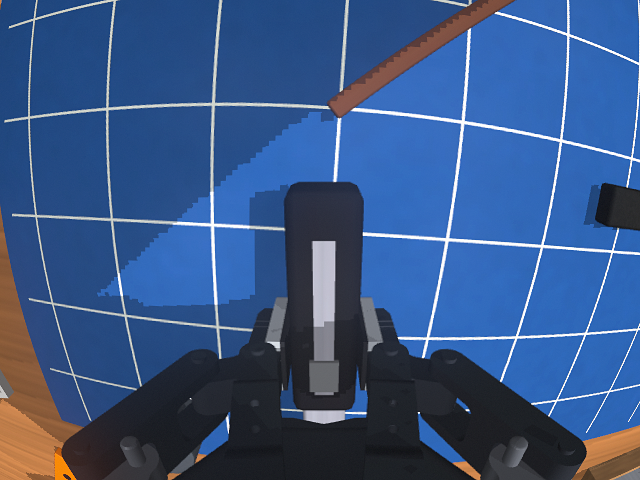

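Emit:
arm_command:
  series:
    - [0, 0, -20, 0, 0, 0, 10]
    - [0, 0, -50, 0, 0, 0, 10]
    - [0, 0, -50, 0, 0, 0, 10]
    - [0, 0, -15, 0, 0, 0, 10]
    - [0, 0, 0, 0, 0, 0, 10]

```text
time_s: 31.0
tool_pos: [0.4468, -0.1503, 0.139]
orientation: [0.001, -0.032, 0.999, -0.0]
wrist_force: [-0.3, 0.3, -2.0]
width: 0.316
```

```bash
python3 - <<'E'
from m import *
s=telemetry.sense();print(s["width"]*85)
plan([.6585,-.118,.14],-2.6,op=10,n=10,half=None)
d=np.load("w11.npy",allow_pickle=True).item()
crop(d,(0,125,160,275),"w11c.png",5)
d=grab("wrist","w24.png")
E
```

```text
26.831422329495837
[-21, 2, 0] 0 0 -0.146 10
[-21, -1, 0] 0 0 -0.146 10
[-21, -4, 0] 0 0 -0.146 10
[-20, -7, 0] 0 0 -0.146 10
[-19, -10, 0] 0 0 -0.146 10
[-17, -13, 0] 0 0 -0.146 10
[-15, -15, 0] 0 0 -0.146 10
[-13, -17, 0] 0 0 -0.146 10
[-10, -19, 0] 0 0 -0.146 10
[-7, -20, 0] 0 0 -0.146 10
n 10 dy 83.7 jaw now 93.7 pos [ 0.4468 -0.1503  0.139 ] j [-0.42  0.34  1.94  0.    0.86 -2.06] tiltvec [0.002 0.001]
```

View pics/w11c.png

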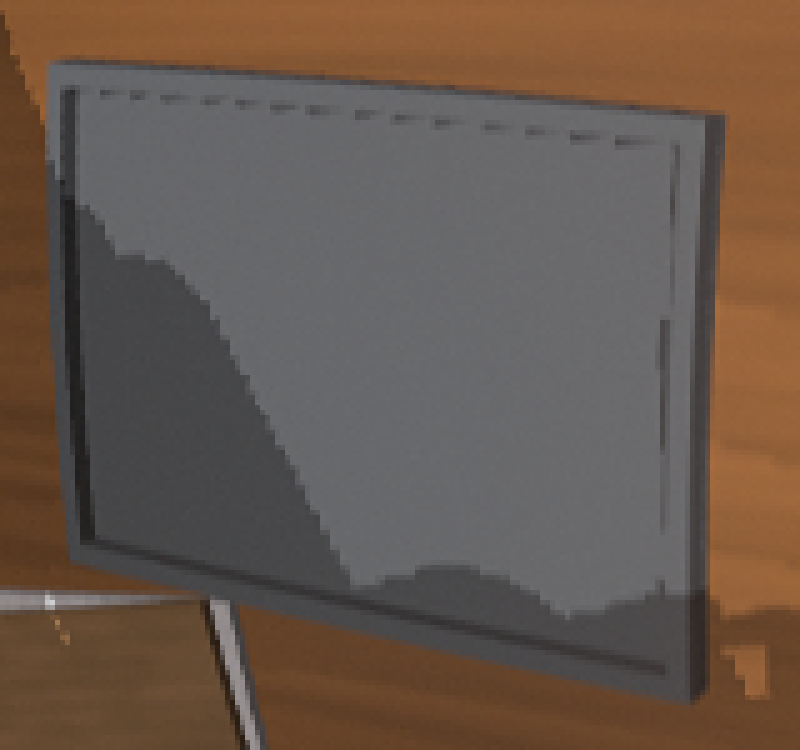

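View pics/w24.png

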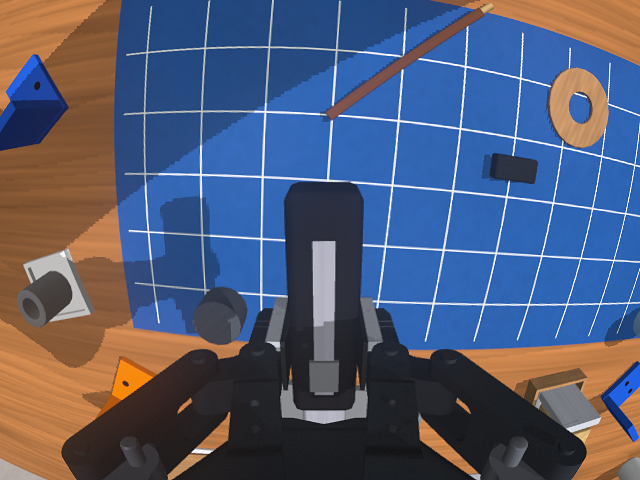

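```bash
python3 - <<'E'
from m import *
d=np.load("w11.npy",allow_pickle=True).item()
P=cast(d,np.array([(50,64),(708,114),(693,703),(73,560)])/5+[0,125],.008)*1000
print(P.round(1),P.mean(0).round(1),np.linalg.norm(P-np.roll(P,-1,0),axis=1).round(1))
plan([.6585,-.118,.14],-2.6,op=10,n=10,half=-1)
E
```

```text
[[ 602.7 -199.9    8. ]
 [ 609.8  -31.2    8. ]
 [ 719.8  -36.3    8. ]
 [ 711.5 -204.9    8. ]] [ 660.9 -118.1    8. ] [168.8 110.2 168.8 108.9]
[-21, 2, 0] 0 0 0.168 10
[-21, 5, 0] 0 0 0.168 10
[-20, 9, 0] 0 0 0.168 10
[-18, 12, 0] 0 0 0.168 10
[-16, 15, 0] 0 0 0.168 10
[-13, 17, 0] 0 0 0.168 10
[-10, 19, 0] 0 0 0.168 10
[-7, 20, 0] 0 0 0.168 10
[-3, 21, 0] 0 0 0.168 10
[1, 21, 0] 0 0 0.168 10
n 10 dy -96.3 jaw now 93.7 pos [ 0.4463 -0.1501  0.1379] j [-0.42  0.34  1.94  0.    0.86 -2.06] tiltvec [-0. -0.]
```

Emit:
arm_command:
  series:
    - [-21, 2, 0, 0, 0, 0.168, 10]
    - [-21, 5, 0, 0, 0, 0.168, 10]
    - [-20, 9, 0, 0, 0, 0.168, 10]
    - [-18, 12, 0, 0, 0, 0.168, 10]
    - [-16, 15, 0, 0, 0, 0.168, 10]
    - [-13, 17, 0, 0, 0, 0.168, 10]
    - [-10, 19, 0, 0, 0, 0.168, 10]
    - [-7, 20, 0, 0, 0, 0.168, 10]

```text
time_s: 32.05
tool_pos: [0.6169, -0.1254, 0.1359]
orientation: [-0.002, 0.599, 0.801, -0.001]
wrist_force: [-0.4, -0.0, -0.6]
width: 0.311
```

Emit:
arm_command:
  series:
    - [-3, 21, 0, 0, 0, 0.168, 10]
    - [1, 21, 0, 0, 0, 0.168, 10]
    - [0, 0, 0, 0, 0, 0, 10]
    - [0, 0, 0, 0, 0, 0, 10]

```text
time_s: 32.55
tool_pos: [0.6577, -0.119, 0.1369]
orientation: [-0.001, 0.722, 0.692, -0.001]
wrist_force: [-0.3, -0.9, -0.4]
width: 0.31
```

```bash
python3 - <<'E'
from m import *
d=grab("wrist","w25.png")
plan([.6595,-.117,.0075],-2.6,op=10,n=1)
E
```

```text
[2.1, 1.9, 129.9] 0 0 0.003 10
n 1 dy -0.2 jaw now -2.4 pos [ 0.6578 -0.1191  0.1374] j [-0.25  0.66  1.4  -0.    1.09 -0.21] tiltvec [-0.     0.002]
```

View pics/w25.png

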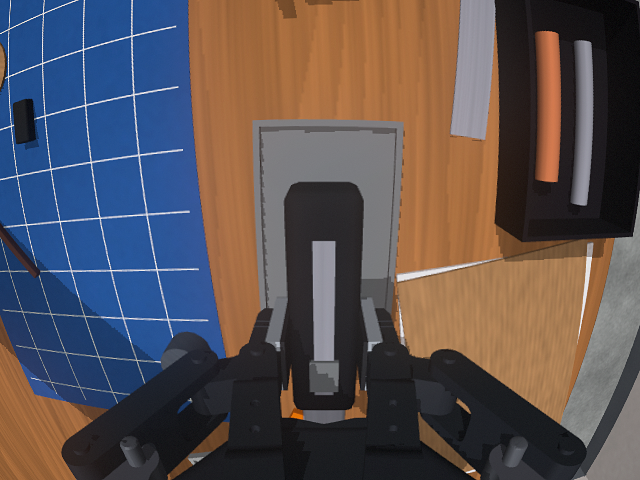

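Emit:
arm_command:
  series:
    - [2, 2, 40, 0, 0, 0, 10]
    - [0, 0, 45, 0, 0, 0, 10]
    - [0, 0, 25, 0, 0, 0, 10]
    - [0, 0, 13, 0, 0, 0, 10]
    - [0, 0, 5, 0, 0, 0, 10]
    - [0, 0, 0, 0, 0, 0, 10]

```text
time_s: 33.35
tool_pos: [0.6612, -0.1173, 0.0112]
orientation: [0.0, 0.723, 0.691, 0.0]
wrist_force: [0.4, -0.2, -1.8]
width: 0.31
```

```bash
python3 - <<'E'
from m import *
s=telemetry.sense();print(s["tool_pos"],s["width"]*85,s["wrist_force"])
d=grab("wrist","w26.png")
E
```

```text
[ 0.66117779 -0.11728599  0.01118983] 26.322951271726232 [ 0.35388364 -0.1848843  -1.82897431]
```

View pics/w26.png

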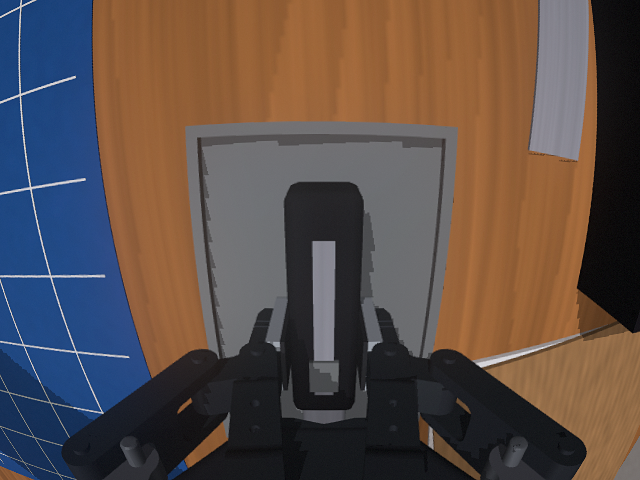

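Emit:
arm_command:
  series:
    - [0, 0, 3, 0, 0, 0, 10]
    - [0, 0, 0.7, 0, 0, 0, 10]
    - [0, 0, 0, 0, 0, 0, 10]

```text
time_s: 33.78
tool_pos: [0.6612, -0.1172, 0.0076]
orientation: [0.0, 0.723, 0.691, 0.0]
wrist_force: [-1.5, 0.0, 5.9]
width: 0.316
```

Emit:
arm_command:
  series:
    - [0, 0, 0, 0, 0, 0, 40]
    - [0, 0, 0, 0, 0, 0, 45]
    - [0, 0, 0, 0, 0, 0, 45]
    - [0, 0, -25, 0, 0, 0, 45]
    - [0, 0, -50, 0, 0, 0, 45]
    - [0, 0, -55, 0, 0, 0, 50]
    - [0, 0, -40, 0, 0, 0, 60]
    - [0, 0, 0, 0, 0, 0, 60]

```text
time_s: 34.78
tool_pos: [0.6623, -0.1175, 0.1805]
orientation: [0.003, 0.723, 0.691, 0.002]
wrist_force: [-0.2, 0.0, -0.8]
width: 0.705
```

```bash
python3 - <<'E'
from m import *
d=grab("wrist","w27.png");np.save("w27.npy",d,allow_pickle=True)
grab("scene","s27.png"); d=grab("top","t27.png"); np.save("t27.npy",d,allow_pickle=True)
E
```

```text
(no output)
```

View pics/w27.png

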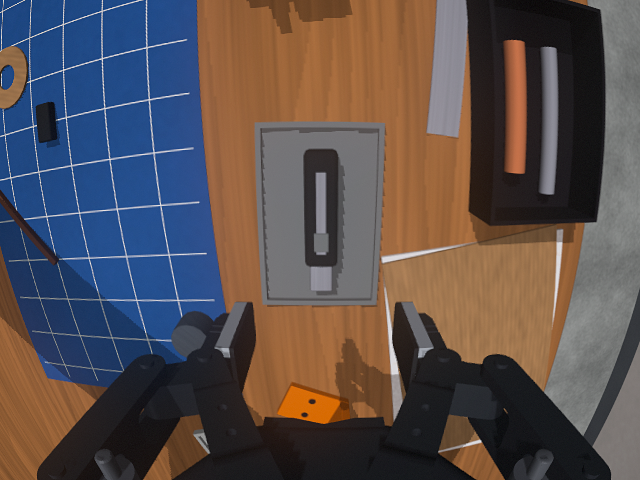

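View pics/s27.png

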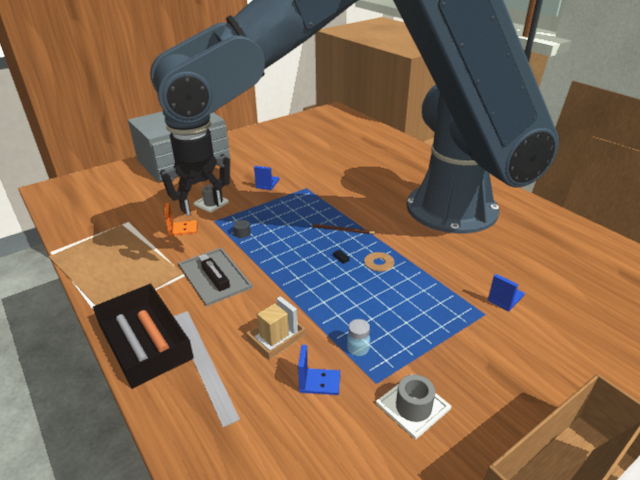

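View pics/t27.png

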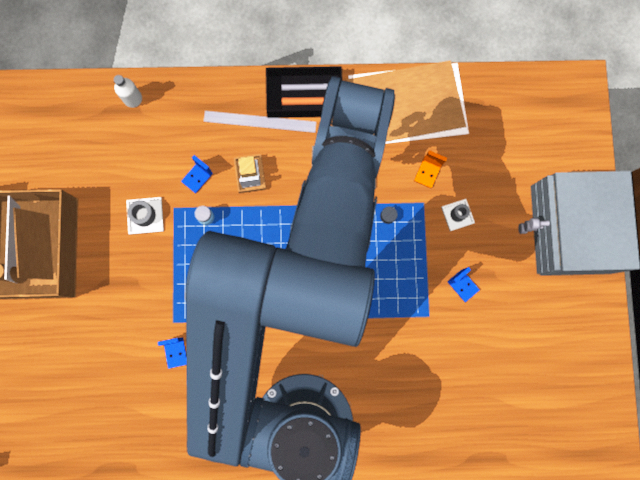

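```bash
python3 - <<'E'
from m import *
d=np.load("t27.npy",allow_pickle=True).item()
crop(d,(120,190,220,240),"t27a.png",8); crop(d,(430,190,490,235),"t27b.png",10)
show=lambda n,*a: print(n,rect(d,*a))
show("wide roll (dish .5405,.405)",(128,198,158,230),lambda r,g,b,h,s,v:(v<170)&(s<60),.048)
show("slim (dish .5256,-.4165)",(448,200,472,226),lambda r,g,b,h,s,v:(v<150)&(s<60),.048)
show("jar",(190,200,220,222),lambda r,g,b,h,s,v:(s<40)&(v>120),.06)
show("block",(232,150,266,180),lambda r,g,b,h,s,v:(r>225)&(h<30)&(g>185)&(s>80),.072)
w=np.load("w27.npy",allow_pickle=True).item()
P=cast(w,[(321,149)],.027)*1000;N=cast(w,[(321.5,291)],.021)*1000;print("cutter mid",((P+N)/2).round(1),np.linalg.norm(P-N).round(1))
T=cast(w,[(255,124),(384,123),(376,305),(264,304)],.008)*1000;print("tray",T.mean(0).round(1))
E
```

```text
wide roll (dish .5405,.405) ((530.4, 386.0), (36.8, 59.3), 64.2, 64)
slim (dish .5256,-.4165) ((523.1, -410.5), (37.2, 49.7), 35.3, 48)
jar ((532.3, 244.7), (37.8, 37.9), 70.2, 43)
block ((652.6, 132.5), (44.6, 38.8), 4.9, 56)
cutter mid [[ 662.1 -120.4   24. ]] 126.1
tray [ 660.7 -120.4    8. ]
```

View pics/t27a.png

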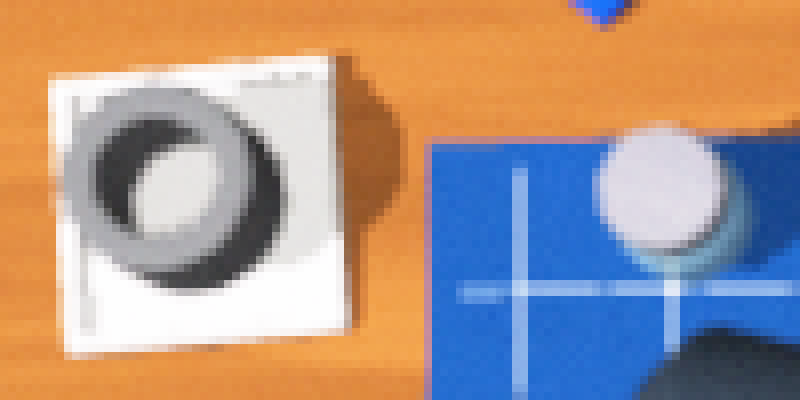

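View pics/t27b.png

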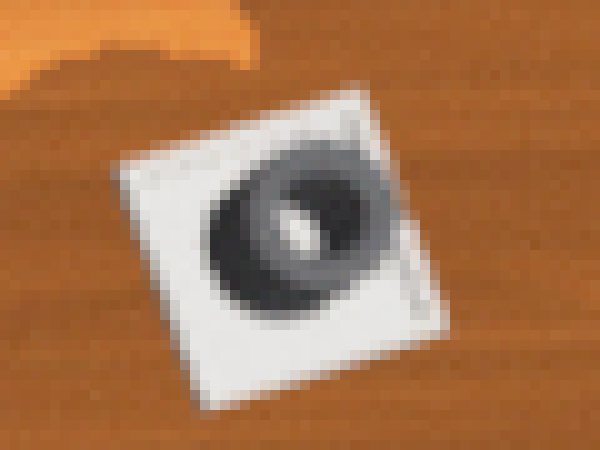

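```bash
python3 - <<'E'
from m import *
d=np.load("t27.npy",allow_pickle=True).item()
print(cast(d,[(139.7,212.1),(462.1,211.5)],.051)*1000, telemetry.sense()["time_s"])
print(cast(d,np.array([(48,80),(330,56),(350,328),(68,355)])/8+[120,190],.008).mean(0)*1000, cast(d,np.array([(112,168),(365,88),(448,335),(208,412)])/10+[430,190],.008).mean(0)*1000)
w=np.load("w27.npy",allow_pickle=True).item()
E
```

```text
[[ 540.34475626  405.02324656   51.        ]
 [ 525.01037292 -416.47708896   51.        ]] 34.925
[539.36858845 402.9550068    8.        ] [ 523.73615127 -417.83069296    8.        ]
```

Both rolls measure within about 2 mm of their dish centres. The jar has moved less than 1 mm, and the kit and cutter are in place. I'm handing in.

```bash
python3 -c "
from workcell import sign_off
print(sign_off())"
```

```text
the job is handed in; nothing more can be done
None
```

I did all five placements and handed the job in at about 35 s on the robot's clock; no verdict was reported.

**What I did**
- **Bracket:** it stands with its foot on the box floor.
- **Block:** it stands upright on the bracket's foot, beside the leg.
- **Thick roll:** it lies flat in the larger white dish.
- **Slim roll:** it lies flat in the smaller white dish.
- **Cutter:** it lies flat along the grey tray, nose toward −y.

**Last checks**
- **Rolls:** both are within about 2 mm of their dish centres in the top view.
- **Cutter:** its middle is about 1.5 mm from the tray's centre.
- **Block:** in the top view it is within about 3 mm of where I aimed, and it looked upright. The bracket's leg, last measured just before I placed the block, stood about 2 mm from its planned spot.
- **Jar:** it moved less than 1 mm.
- **Release:** everything was let go, and the gripper was clear at about 0.18 m.

**Checks that disagreed**
- **Roll colour masks:** my first final measurement of the two rolls was wrong, because the masks picked up the shaded sides. It put the thick roll about 20 mm off. I discarded it and used the top rings seen in close crops instead; the wrist pictures after release also showed both rolls near the middle of their dishes.
- **First tray estimate:** the first automatic tray outline came out 128 mm wide instead of 110 mm. I replaced it with corner measurements from two views, which agreed within about 4 mm.

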